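# Hang the sanding drum on the empty hook of the drum carousel

## Robot

A 7-joint arm with a two-finger parallel gripper is mounted at the origin on a cart in front of the work surface, level with it; the furniture and walls round the work are solid. World frame = base frame: x ahead of the robot, y to its left, z up, the work surface at z = 0. Lengths are in mm, angles in rad, forces in N, time in s.
With the tool pointing down it reaches from about 400 to 875 mm from the base axis. Payload 4.4 kg.
Tool frame: the origin (TCP) lies between the finger pads; the fingertips stand 22 mm ahead of it and the grasp point (between the pads) lies 3 mm ahead of it; z points along the fingers, y is the line along which they close (so a half turn about z gives the same grasp; the last joint's range is limited). The gripper opens to 85 mm and grips with 20 to 120 N. Pads are 22 mm wide; open, the fingers measure 114 mm over their backs; the gripper's body (76 mm by 85 mm) begins 54 mm behind the grasp point. The pads swing forward as they close: fully open they stand 13 mm farther back than shut.
Start: joints at [1.217, 0.628, 0.038, 1.517, -0.027, 0.996, -0.02], TCP at [184.526, -623.272, 232.413] pointing down, gripper open.
Joint ranges: [-3.06, 3.06], [-0.37, 2.12], [-1.25, 1.32], [0.18, 2.47], [-1.1, 4.24], [0.23, 1.98], [-2.94, 2.94]. Speed limits (rad/s): [2.57, 2.57, 3.14, 3.14, 3.14, 3.14, 3.14].

## Interface

Orientations are given as [roll, pitch, yaw] about the fixed x, y, z axes, in that order (R = Rz(yaw) Ry(pitch) Rx(roll)).
In Python, from cell import ctrl gives the robot as it stands.
- The arm moves only by the tool step_arm, never from a script. Its argument "plan" is a list of rows, each an object of numbers: "dx", "dy", "dz": the shift along the tool's x, y, z scaled (see below); "ax", "ay", "az": the turn, a rotation vector about the tool's x, y, z scaled (see below); "gripper": the opening, from 0 (shut) to 1 (fully open). A call has 1 to 20 rows; each row shifts and turns the commanded pose from where the row before left it, along the tool's axes as they then stand; what a row does not reach is not made up. The controller multiplies each number of a shift by 0.3 m and each number of a turn by 90 degrees. A row lasts 1/8 s, in which the tool goes at most 62.5 mm and 10.7 degrees, less where a joint would pass 70% of its speed; a pose out of reach is approached as far as the arm can. A call with a number of a shift or a turn outside -1 to 1 is refused whole. A call with a gripper value outside its range is refused whole. The fingers move at their own pace and stop on an object; the grip force is fixed at half the most. Time passes only in rows, so rows that do not move let the fingers close. It gives the time, the measured TCP pose, the force, the opening and the grip force at its end, in the units of the state.
- ctrl.read_state(): the state, without advancing time (a new reading comes with each control period).
- ctrl.get_image(name): name is "side" or "top" or "wrist"; returns a dict with "color" (480x640x3 uint8, red, green, blue), "range_z" (480x640 float32, mm along the optical axis (not along the pixel's ray), 0 where there is no reading), "fx", "fy", "cx", "cy" (pixels), "T" (4x4, takes a point from camera to world coordinates); the wrist camera has in their place "T_tool_cam" (4x4, takes a point from camera to tool coordinates, whose origin is the TCP and whose axes are the flange's). Camera axes: x right, y down, z forward; pixel columns grow to the right and rows downward; lengths in mm; the calibration is good to about 2 mm. The wrist camera is an equidistant fisheye: a pixel r from the principal point sees the ray r / f radians off the axis. A picture is of the moment at which its call begins: read the wrist's pose just before it.
- ctrl.finish_job(): hands the job in; it is judged then, once.
The state is a dict: "clock": time; "qpos": joint angles; "qd": joint speeds; "tau": joint torques, N m; "eef_pos": TCP position; "tool_rot": TCP orientation; "force": force on the tool from outside, world axes, zero at the start; "torque": the same for the moment, N m; "width": finger opening in mm; "gripper_force": force on a finger pad.
Only numpy, scipy, OpenCV 4.12 (cv2) and the standard library are available. Lean on these libraries where they do the work, as an engineer would, in place of code of your own. Each camera call takes 0.05 s, during which the arm holds its last target. There are 200 camera calls.

## Task

Put the sanding drum that stands on the bench away on its carousel. First turn the carousel until its one empty hook has clicked into place at the front, over the index plunger; then push the drum's neck into that hook through the spring clip and press the drum down, feeling for the stop because the hook's height is not known exactly, until its collar sits fully home in the hook's recess. Work with a light hand: never press the drum against the carousel with more than 40 N and do not tip it over; leave the carousel clicked in at the front, and do not shift the tools lying about.

Things in the scene. Friction and masses are not known exactly. Their poses are not given: they have to be found in the camera images.
- carousel: Revolving rack for sanding drums, fixed to the bench: grey foot 176 mm across, aluminium column 52 mm across and five steel hook arms 72 degrees apart that turn together about the column's vertical axis, endlessly either way. Four hooks hold drums (20 to 38 mm across, held fast); one is empty. Origin: on the axis at bench level; its -x axis points to the front. The arms' forks reach 130 mm from the axis.
- column_top (a point): Top centre of the turning column's black cap, z = 0.205. To turn it, push sideways on an arm or on a hung drum's shank: the shanks stand upright 105 mm from the axis, 10 mm across; at their feet a collar 22 mm across with its top at z = 0.159 to 0.168, then bare shank up to z = 0.197 to 0.206. The hung drums' shanks are 72 and 144 degrees either way round from the empty hook.
- index_block (a point): Top of the small aluminium block with a black knob on the front of the foot (z = 0.043), holding a spring plunger. It clicks between two rollers when a hook stands at the front, and centres that hook from up to about 4 degrees off. Getting in or out of a click takes about 0.35 N m (3 to 4 N at the hooks); in between the carousel turns easily and stays where it is left.
- front_station (a point): Fixed point 105 mm in front of the carousel's axis (along the carousel's -x), z = 0.156: the empty hook's seat must stand here, seen from above. Same axes as the carousel.
- empty_hook (a point): Point of the turning column on the vertical line through the empty hook's seat, 105 mm from the axis. Its z is always 0.156, but the arm is clamped in a slot of the column and its true seat is anywhere from 10 mm below to 10 mm above: not reported, find it by feel. The seat is the floor of a round recess 25 mm across in a level fork 6 mm thick; its lip is 4 mm high, open only at the mouth.
- hook_mouth (a point): Point 28 mm farther out than empty_hook, before the fork's slot (13 mm wide, open away from the axis). Two splayed spring leaves guard it. Pushing a neck in takes about 10 to 14 N and snaps some 5 mm before the slot's closed end, where the neck's axis is on the empty_hook line. The clip then grips the neck: let go, the drum stays at that height; sliding it down takes 3 to 11 N more than its weight.
- drum_mid (a point): The loose sanding drum, standing upright on the bench: half-way up it, on its axis, 70.5 mm above its foot; z axis up. Brown drum 44 mm across and 45 mm high; above it a bare neck 10 mm across and 50 mm long; a dark collar 22 mm across and 8 mm thick; then a bare shank 10 mm across and 38 mm long, to be gripped. 141 mm high, about 0.15 kg.
- drum_collar (a point): Centre of the underside of the loose drum's collar, 95 mm above its foot; axes as the drum's. Home: this point is on the empty hook's line and at the level of its seat, collar inside the lip. To enter the hook the collar must be above the lip and the drum's top below the fork and its clip, which reach 14 mm below the seat.
- sanding_drum: The same loose drum; origin at the centre of its foot.
- glue_bottle: Bystander: wood glue bottle, 57 mm across, 178 mm high, standing. Origin under its centre.
- block_plane: Bystander: small metal plane, 48 x 155 x 46 mm. Origin under its centre.
- sanding_block: Bystander: brown wooden sanding block, 62 x 106 x 29 mm, lying between the robot and the work. Origin under its centre.
There are look-alikes about, which are no part of the job. What is shaped like the sanding_drum but blue or yellow is not meant.

How it is judged:
By the outcome, as a careful person would: the job done as asked, in the order asked, and still so for the second after the job is handed in, with the robot touching nothing.
It also fails if it takes over 72 s, if anything falls off the work surface, if the arm or the gripper's body presses on something with over 40 N, if the wrist force passes 120 N, or if a joint passes its speed limit or range.

## Working session

There is one attempt and no reset: what is moved stays moved. The work goes in short steps, Python scripts to look and compute and a tool call to move; the robot and the scene stay as the last step left them, time stands still between calls to the robot, and variables do not carry over. Pictures are saved under pics/ and viewed, at most 10 in all, crops included, and the job is handed in when it is done.

Besides the shell and the picture viewer there is one more tool, called after "Request:" as name(argument=value, ...), one argument or row to a line, values as JSON. step_arm: Moves the arm, as the interface text tells. Shifts and turns lie within -1 to 1; 1 stands for 0.3 m of shift or 90 degrees of turn. Its arguments: {"type":"object","properties":{"plan":{"type":"array"}},"required":["plan"]}

```bash
mkdir -p pics; ls; cat > h.py <<'E'
import numpy as np, cv2, pickle
from cell import ctrl
def grab(n):
    im=ctrl.get_image(n); pickle.dump(im,open(f'/tmp/{n}.pkl','wb')); return im
def load(n): return pickle.load(open(f'/tmp/{n}.pkl','rb'))
def cloud(im):
    v,u=np.mgrid[0:480,0:640]; z=im['range_z']
    P=np.stack([(u-im['cx'])/im['fx']*z,(v-im['cy'])/im['fy']*z,z,np.ones_like(z)],-1)
    W=(P@np.array(im['T']).T)[...,:3]; W[z==0]=np.nan; return W
def save(name,c): cv2.imwrite('pics/'+name,cv2.cvtColor(c,cv2.COLOR_RGB2BGR))
E
python3 - <<'E'
from h import *
s=ctrl.read_state(); print(s)
for n in('top','side'):
    im=grab(n); save(n+'0.png',im['color']); print(n,im['fx'],im['fy'],im['cx'],im['cy'],np.round(im['T'],3).tolist())
E
```

```text
pics
{'clock': 0.0, 'qpos': array([ 1.2172026 ,  0.62933416,  0.03842022,  1.51841368, -0.02699563,
        0.99627444, -0.0199931 ]), 'qd': array([ 2.11081840e-03,  1.29999557e-04, -1.98023600e-03, -1.44577946e-04,
       -1.09826626e-05,  3.22442486e-04,  2.06071375e-03]), 'tau': array([-2.45487254e-04, -5.63393962e+01,  1.22625601e+00, -1.93439966e+01,
        1.09964266e-02,  1.05837313e-02,  2.24612307e-05]), 'eef_pos': array([ 184.35062361, -622.64279895,  231.48182849]), 'tool_rot': array([-3.13968043e+00,  1.63599865e-05,  2.87819563e-01]), 'force': array([ 0.88598767,  0.36401081, -0.49601532]), 'torque': array([ 0.01103228,  0.00564295, -0.00586636]), 'gripper_force': 0.0, 'width': 85.23803798337889}
top 578.8233139830552 578.8233139830552 316.60940482937895 243.02237072035237 [[0.246, -0.942, 0.228, 231.309], [-0.969, -0.24, 0.056, -125.806], [0.002, -0.234, -0.972, 1485.546], [0.0, 0.0, 0.0, 1.0]]
side 580.5419355196493 580.5419355196493 326.48839501707863 235.09634664480038 [[-0.98, -0.105, 0.167, 340.468], [-0.197, 0.458, -0.867, 1123.84], [0.015, -0.883, -0.47, 778.964], [0.0, 0.0, 0.0, 1.0]]
```

View pics/top0.png

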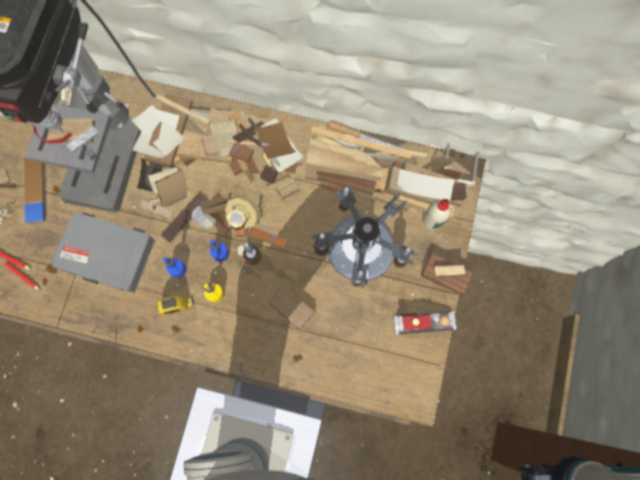

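View pics/side0.png

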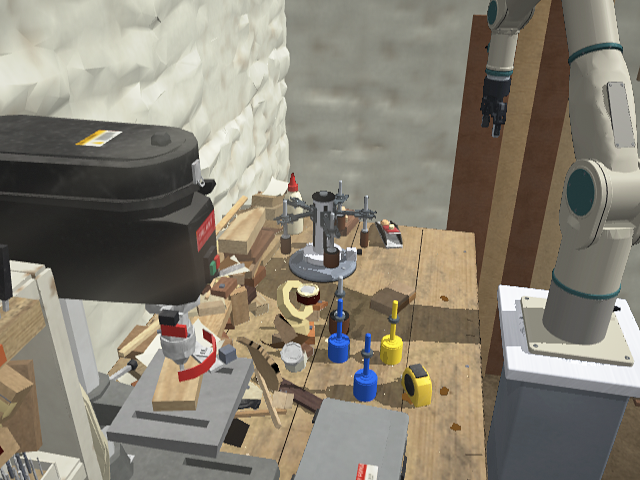

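Top view: the carousel cap is near (367,228). Candidates for the drum are brown (250,253), blue (219,250), blue (175,267) and yellow (212,291). I choose the brown one and check it in a crop.

```bash
python3 - <<'E'
from h import *
t=load('top'); s=load('side')
a=cv2.resize(t['color'][170:330,190:430],None,fx=3.3,fy=3.3,interpolation=cv2.INTER_CUBIC)[:300*2,:800]
save('topc.png',a)
b=cv2.resize(s['color'][160:360,250:450],None,fx=3,fy=3,interpolation=cv2.INTER_CUBIC); save('sidec.png',b)
W=cloud(t); V=cloud(s)
np.set_printoptions(precision=0,suppress=True)
for n,(u,v) in dict(cap=(367,227),drum=(247,244),collar=(250,250),blk=(293,307),glue=(443,205),plane=(425,321)).items(): print(n,W[v,u])
for n,(u,v) in dict(cap=(322,194),shank=(340,281),brown=(340,325),blue=(367,340)).items(): print(n,V[v,u])
E
```

```text
cap [ 596. -155.  204.]
drum [502. 111. 145.]
collar [498. 108. 101.]
blk [397. -25.  31.]
glue [ 709. -321.  155.]
plane [ 444. -355.   31.]
cap [ 598. -150.  201.]
shank [504. 119. 130.]
brown [487. 205.  83.]
blue [422. 300. 130.]
```

View pics/topc.png

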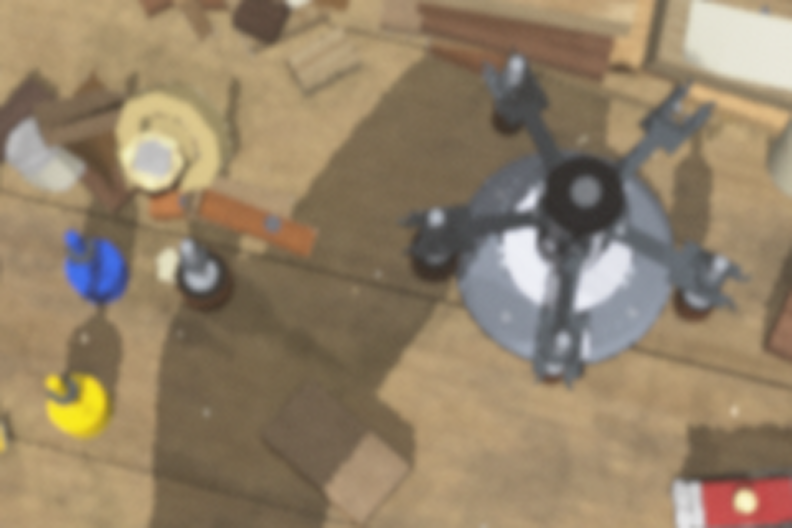

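View pics/sidec.png

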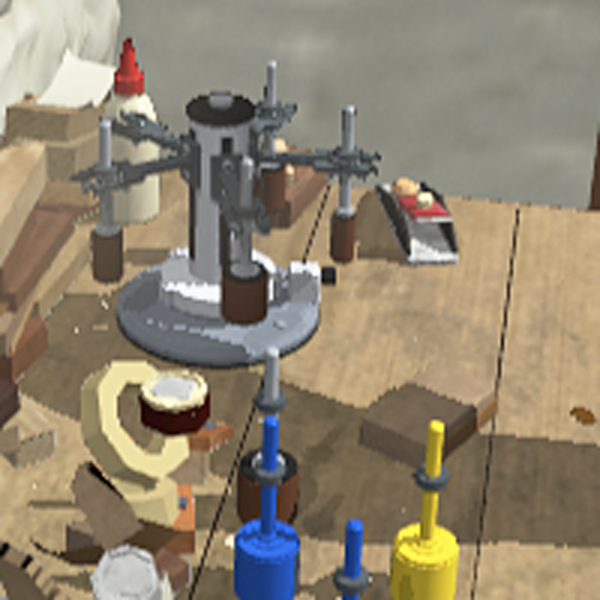

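The crops show the brown drum with bare steel shank (top crop (200,270), side crop (268,430)), confirmed as the target. The empty hook is the fork at top crop (680,120), at the back right. The index knob is at side crop (328,275). A drum now hangs at the front.

```bash
python3 - <<'E'
from h import *
np.set_printoptions(precision=1,suppress=True)
def ray(im,u,v,z):
    T=np.array(im['T']); d=T[:3,:3]@[(u-im['cx'])/im['fx'],(v-im['cy'])/im['fy'],1]; o=T[:3,3]; return o+d*(z-o[2])/d[2]
t,s=load('top'),load('side')
for n,im,ox,oy,k,L in(('top',t,190,170,3.3,dict(cap=(585,190,205),drumtop=(190,247,141),front=(567,338,200),right=(720,265,200),left=(437,215,200),back=(515,62,200),empty=(672,130,156))),
 ('side',s,250,160,3,dict(cap=(221,109,205),drumtop=(272,350,141),drumcollar=(269,398,99),left=(247,160,201),right_=(273,65,201),front=(349,108,201),back=(105,122,201),knob=(330,275,30),block=(306,266,43)))):
    for m,(u,v,z) in L.items(): print(n,m,ray(im,u/k+ox,v/k+oy,z))
# drum brown foot via cloud; axis via cap pixels & foot
for n,im in(('top',t),('side',s)):
    W=cloud(im); m=(abs(W[...,2]-205)<8)&(np.hypot(W[...,0]-597,W[...,1]+152)<40); P=W[m]; print(n,'cap',len(P),P.mean(0),(P.min(0)+P.max(0))/2)
    m=(W[...,2]>105)&(W[...,2]<145)&(np.hypot(W[...,0]-500,W[...,1]-112)<20); P=W[m]; print(n,'shank',len(P),np.median(P,0))
    m=(W[...,2]>20)&(W[...,2]<47)&(np.hypot(W[...,0]-500,W[...,1]-112)<30); P=W[m]; print(n,'body',len(P),(P.min(0)+P.max(0))/2,P.max(0)-P.min(0))
    m=(W[...,2]>172)&(W[...,2]<210)&(abs(np.hypot(W[...,0]-597,W[...,1]+152)-105)<15);P=W[m]
    a=np.degrees(np.arctan2(P[:,1]+152,P[:,0]-597))%360; h=np.histogram(a,72,(0,360))[0]; print([(i*5,c) for i,c in enumerate(h) if c])
E
```

```text
top cap [ 594.9 -155.7  205. ]
top drumtop [501.  110.1 141. ]
top front [ 491.1 -167.6  200. ]
top right [ 567.  -258.3  200. ]
top left [553.4 -60.2 200. ]
top back [675.5 -86.5 200. ]
top empty [ 668.3 -207.9  156. ]
side cap [ 589.9 -128.2  205. ]
side drumtop [502.5 119.2 141. ]
side drumcollar [504.1 115.7  99. ]
side left [553.4 -49.1 201. ]
side right_ [ 566.7 -236.8  201. ]
side front [ 490.9 -162.6  201. ]
side back [676.1 -91.3 201. ]
side knob [ 502.9 -187.4   30. ]
side block [ 522.6 -175.6   43. ]
top cap 360 [ 592.3 -155.3  201. ] [ 592.7 -154.9  203.1]
top shank 32 [500.  112.8 124.7]
top body 161 [501.7 114.1  34.5] [45.  44.  24.8]
[(35, np.int64(8)), (40, np.int64(25)), (110, np.int64(5)), (115, np.int64(18)), (180, np.int64(7)), (185, np.int64(20)), (250, np.int64(15)), (255, np.int64(10))]
side cap 137 [ 595.4 -147.8  199.5] [ 594.7 -149.9  200.7]
side shank 74 [503.1 120.3 125. ]
side body 213 [503.8 117.9  33.4] [43.7 45.1 26.7]
[(35, np.int64(5)), (40, np.int64(45)), (45, np.int64(3)), (110, np.int64(43)), (115, np.int64(6)), (180, np.int64(39)), (185, np.int64(10)), (250, np.int64(11)), (255, np.int64(17))]
```

Request:
step_arm(
  plan=[
    {"dz":-0.11},
    {"dz":-0.11},
    {"dz":-0.11},
    {"dx":0.107,"dy":-0.073},
    {"dx":0.107,"dy":-0.073},
    {"dx":0.107,"dy":-0.073},
    {"dx":0.107,"dy":-0.073},
    {"dx":0.107,"dy":-0.073},
    {"dx":0.107,"dy":-0.073},
    {"dx":0.107,"dy":-0.073},
    {"dx":0.107,"dy":-0.073},
    {"dx":0.107,"dy":-0.073},
    {"dx":0.107,"dy":-0.073},
    {"dx":0.107,"dy":-0.073},
    {"dx":0.107,"dy":-0.073},
    {"gripper":0.4},
    {"gripper":0.4},
  ],
)

```text
invalid input
```

Request:
step_arm(
  plan=[
    {"az":-0.085,"gripper":0.4},
    {"az":-0.085,"gripper":0.4},
    {"az":-0.085,"gripper":0.4},
    {"az":-0.085,"gripper":0.4},
    {"az":-0.085,"gripper":0.4},
    {"az":-0.085,"gripper":0.4},
    {"az":-0.085,"gripper":0.4},
    {"az":-0.085,"gripper":0.4},
    {"gripper":0.4},
  ],
)

```text
invalid input
```

```bash
cat >> h.py <<'E'
from scipy.spatial.transform import Rotation as Rn
def wgrab():
    s=ctrl.read_state(); im=ctrl.get_image('wrist'); M=np.eye(4); M[:3,:3]=Rn.from_euler('xyz',s['tool_rot']).as_matrix(); M[:3,3]=s['eef_pos']
    im['T']=M@np.array(im['T_tool_cam']); pickle.dump(im,open('/tmp/wrist.pkl','wb')); print(s['eef_pos'].round(1),np.degrees(s['tool_rot']).round(2),s['qpos'].round(2),s['clock'],s['force'].round(1),round(s['width'],1)); return im
def wray(im,u,v,z=None):
    x,y=(u-im['cx'])/im['fx'],(v-im['cy'])/im['fy']; r=np.hypot(x,y)+1e-9; d=np.array([x/r*np.sin(r),y/r*np.sin(r),np.cos(r)]); d=im['T'][:3,:3]@d; o=im['T'][:3,3]
    return o+d*(z-o[2])/d[2]
def wproj(im,P):
    p=np.linalg.inv(im['T'])@np.r_[P,1]; p=p[:3]; r=np.arctan2(np.hypot(p[0],p[1]),p[2]); k=r/np.hypot(p[0],p[1]); return np.array([im['cx']+im['fx']*k*p[0],im['cy']+im['fy']*k*p[1]])
E
python3 - <<'E'
from h import *
im=wgrab(); save('w1.png',im['color']); print(im['fx'],im['cx'],im['cy'],np.round(im['T_tool_cam'],3).tolist())
E
```

```text
[ 184.3 -622.7  231.6] [-179.9     0.     16.49] [ 1.22  0.63  0.04  1.52 -0.03  1.   -0.02] 0.1 [-0.2  0.6 -0.4] 85.3
371.64829954431775 318.64228493280353 233.25602303886004 [[0.0, -0.95, -0.312, 79.785], [1.0, 0.0, -0.0, 0.132], [0.0, -0.312, 0.95, -141.005], [0.0, 0.0, 0.0, 1.0]]
```

View pics/w1.png

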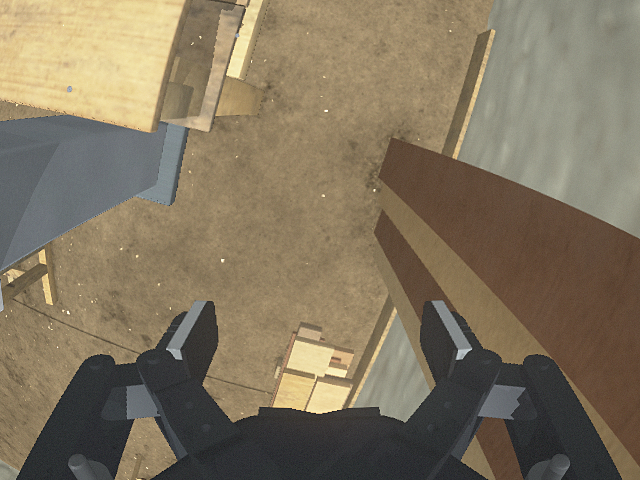

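The picture shows only the floor and the fingers, because the moves were refused. Rows probably need all seven keys.

Request:
step_arm(
  plan=[
    {"dx":0,"dy":0,"dz":-0.11,"ax":0,"ay":0,"az":0,"gripper":1},
    {"dx":0,"dy":0,"dz":-0.11,"ax":0,"ay":0,"az":0,"gripper":0.4},
    {"dx":0,"dy":0,"dz":-0.11,"ax":0,"ay":0,"az":0,"gripper":0.4},
    {"dx":0.107,"dy":-0.073,"dz":0,"ax":0,"ay":0,"az":0,"gripper":0.4},
    {"dx":0.107,"dy":-0.073,"dz":0,"ax":0,"ay":0,"az":0,"gripper":0.4},
    {"dx":0.107,"dy":-0.073,"dz":0,"ax":0,"ay":0,"az":0,"gripper":0.4},
    {"dx":0.107,"dy":-0.073,"dz":0,"ax":0,"ay":0,"az":0,"gripper":0.4},
    {"dx":0.107,"dy":-0.073,"dz":0,"ax":0,"ay":0,"az":0,"gripper":0.4},
    {"dx":0.107,"dy":-0.073,"dz":0,"ax":0,"ay":0,"az":0,"gripper":0.4},
    {"dx":0.107,"dy":-0.073,"dz":0,"ax":0,"ay":0,"az":0,"gripper":0.4},
    {"dx":0.107,"dy":-0.073,"dz":0,"ax":0,"ay":0,"az":0,"gripper":0.4},
    {"dx":0.107,"dy":-0.073,"dz":0,"ax":0,"ay":0,"az":0,"gripper":0.4},
    {"dx":0.107,"dy":-0.073,"dz":0,"ax":0,"ay":0,"az":0,"gripper":0.4},
    {"dx":0.107,"dy":-0.073,"dz":0,"ax":0,"ay":0,"az":0,"gripper":0.4},
    {"dx":0.107,"dy":-0.073,"dz":0,"ax":0,"ay":0,"az":0,"gripper":0.4},
  ],
)

```text
clock: 2.02
eef_pos: [479.8, -260.9, 331.3]
tool_rot: [-3.141, 0.0, 0.288]
force: [1.1, -0.6, 0.2]
width: 33.9
gripper_force: 0.0
```

Request:
step_arm(
  plan=[
    {"dx":0,"dy":0,"dz":0,"ax":0,"ay":0,"az":-0.085,"gripper":0.4},
    {"dx":0,"dy":0,"dz":0,"ax":0,"ay":0,"az":-0.085,"gripper":0.4},
    {"dx":0,"dy":0,"dz":0,"ax":0,"ay":0,"az":-0.085,"gripper":0.4},
    {"dx":0,"dy":0,"dz":0,"ax":0,"ay":0,"az":-0.085,"gripper":0.4},
    {"dx":0,"dy":0,"dz":0,"ax":0,"ay":0,"az":-0.085,"gripper":0.4},
    {"dx":0,"dy":0,"dz":0,"ax":0,"ay":0,"az":-0.085,"gripper":0.4},
    {"dx":0,"dy":0,"dz":0,"ax":0,"ay":0,"az":-0.085,"gripper":0.4},
    {"dx":0,"dy":0,"dz":0,"ax":0,"ay":0,"az":-0.085,"gripper":0.4},
    {"dx":0,"dy":0,"dz":0,"ax":0,"ay":0,"az":0,"gripper":0.4},
  ],
)

```text
clock: 3.15
eef_pos: [479.0, -262.0, 331.2]
tool_rot: [-3.141, -0.0, 1.354]
force: [-0.0, 0.1, -0.3]
width: 34.5
gripper_force: 0.0
```

```bash
python3 - <<'E'
from h import *
im=wgrab(); save('w2.png',im['color'])
E
```

```text
[ 479.  -262.   331.2] [-1.7997e+02 -2.0000e-02  7.7600e+01] [ 0.66  0.39 -0.31  1.67  0.13  1.11  0.1 ] 3.15 [-0.   0.1 -0.3] 34.5
```

View pics/w2.png

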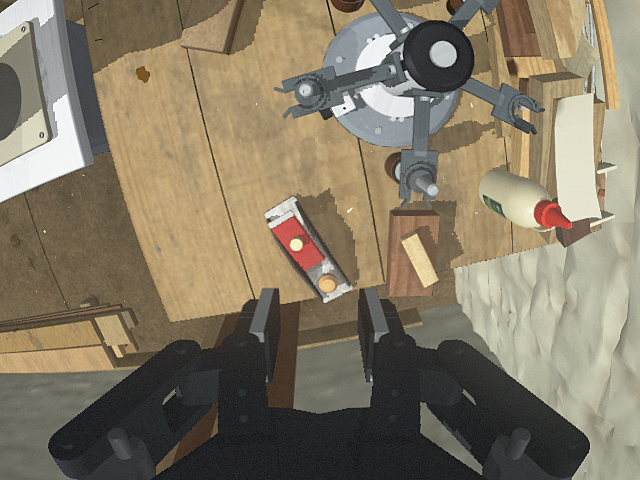

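Wrist view: cap (438,56), empty fork (518,112), right shank top (428,187), front shank top (313,86), index block (341,105) with knob (326,113), slightly to the right of the front arm.

```bash
python3 - <<'E'
from h import *
np.set_printoptions(precision=1,suppress=True)
im=load('wrist')
c=wray(im,438,56,205); print('cap',c)
for n,u,v,z in(('rightsh',429,188,201),('front',312,88,201),('empty',516,110,156),('knob',326,113,30),('block',344,104,43)):
    p=wray(im,u,v,z); print(n,p,np.hypot(*(p-c)[:2]),np.degrees(np.arctan2(p[1]-c[1],p[0]-c[0]))%360)
# foot disc by colour/height
z=im['range_z']; v,u=np.mgrid[0:480,0:640]; x,y=(u-im['cx'])/im['fx'],(v-im['cy'])/im['fy']; r=np.hypot(x,y)+1e-9
P=np.stack([x/r*np.tan(r)*z,y/r*np.tan(r)*z,z,np.ones_like(z)],-1)@im['T'].T
for n,(a,b) in dict(cap=(438,56),rs=(427,186),block=(344,104),block2=(336,108),knob=(326,113),foot=(400,130)).items(): print(n,P[b,a,:3])
m=(P[...,2]>36)&(P[...,2]<50)&(np.hypot(P[...,0]-c[0],P[...,1]-c[1])<100)&(np.hypot(P[...,0]-c[0],P[...,1]-c[1])>60)&(v<160); Q=P[m]; a=np.degrees(np.arctan2(Q[:,1]-c[1],Q[:,0]-c[0]))%360
print(np.histogram(a,36,(0,360))[0])
a0=a[(a>180)&(a<220)]; print(len(a0),np.percentile(a0,[2,50,98]))
k=(im['color'].max(-1)<45)&(u>310)&(u<350)&(v>95)&(v<130); print('dark',k.sum(),u[k].mean() if k.any() else 0,v[k].mean() if k.any() else 0)
save('w2c.png',cv2.resize(im['color'][60:210,270:470],None,fx=4,fy=4,interpolation=cv2.INTER_CUBIC))
E
```

```text
cap [ 590.7 -155.9  205. ]
rightsh [ 567.  -253.3  201. ] 100.1758389379652 256.3281600288888
front [ 495.7 -163.2  201. ] 95.31829106044844 184.38376855122615
empty [ 676.4 -207.6  156. ] 100.03897891980586 328.8960936594496
knob [ 505.  -182.7   30. ] 89.80784141223086 197.34857088076222
block [ 526.9 -176.8   43. ] 67.09911995607649 198.08959816572786
cap [ 590.8 -155.9  204.8]
rs [ 567.5 -253.1  194.1]
block [ 526.9 -176.8   43.5]
block2 [ 517.1 -179.5   42.7]
knob [ 504.7 -182.8   42.5]
foot [ 590.4 -220.7   15.8]
[  0   0   0   0   0   0   0   0   0   0   0   0   0   0   0   0   0   0
  14 206 137   0   0   0   0   0   0   0   0   0   0   0   0   0   0   0]
357 [187.8 198.8 206. ]
dark 13 331.15384615384613 114.46153846153847
```

View pics/w2c.png

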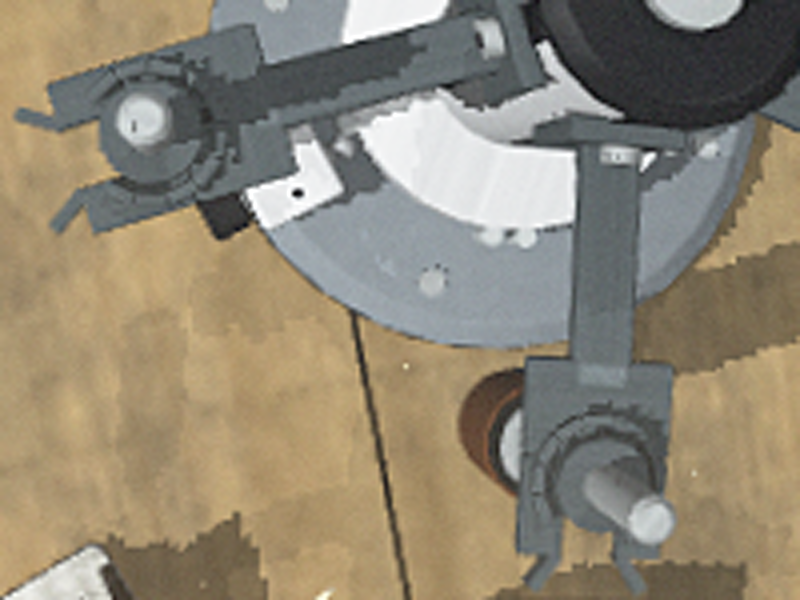

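```bash
python3 - <<'E'
from h import *
np.set_printoptions(precision=1,suppress=True)
im=load('wrist'); W=lambda x,y,z: wray(im,270+x/4,60+y/4,z)[:2]
a,b=W(345,188,43),W(265,225,43); d=b-a; print('block edge',a,b,np.degrees(np.arctan2(d[1],d[0]))%360)
print('front edge corner/other',W(315,140,43))
print('knob R corners',W(243,228,30),W(220,240,30))
for e in(((258,60),(500,2)),((285,140),(500,75)),((250,22),(95,232))): 
    p,q=W(*e[0],156),W(*e[1],156); print(np.degrees(np.arctan2(*(p-q)[::-1]))%360)
p,q=W(575,150,156),W(572,355,156); d=q-p; print('right arm L edge',np.degrees(np.arctan2(d[1],d[0]))%360)
p,q=W(638,150,156),W(632,355,156); d=q-p; print('right arm R edge',np.degrees(np.arctan2(d[1],d[0]))%360)
print('rollers R',W(490,237,30),W(527,237,30))
print('rollers front?',W(300,130,43),W(345,145,43))
E
```

```text
block edge [ 539.9 -182.9] [ 515.3 -188.8] 193.5821772316123
front edge corner/other [ 534.4 -167.6]
knob R corners [ 509.4 -188.5] [ 502.1 -190.6]
183.4973669914242
186.56568051397815
41.78982538008671
right arm L edge 258.4830552162977
right arm R edge 257.882346434728
rollers R [ 580.9 -205.2] [ 592.1 -207.2]
rollers front? [ 530.8 -164. ] [ 542.5 -170.7]
```

Request:
step_arm(
  plan=[
    {"dx":0.029,"dy":0.096,"dz":0,"ax":0,"ay":0,"az":0,"gripper":0.4},
    {"dx":0.029,"dy":0.096,"dz":0,"ax":0,"ay":0,"az":0,"gripper":0.4},
    {"dx":0.029,"dy":0.096,"dz":0,"ax":0,"ay":0,"az":0,"gripper":0.4},
    {"dx":0,"dy":0,"dz":0.1,"ax":0,"ay":0,"az":0,"gripper":0.4},
    {"dx":0,"dy":0,"dz":0.1,"ax":0,"ay":0,"az":0,"gripper":0.4},
    {"dx":0,"dy":0,"dz":0,"ax":0,"ay":0,"az":0,"gripper":0.4},
  ],
)

```text
clock: 3.95
eef_pos: [567.6, -254.4, 269.1]
tool_rot: [-3.136, -0.001, 1.354]
force: [0.3, 0.5, 0.8]
width: 34.1
gripper_force: 0.0
```

```bash
python3 - <<'E'
from h import *
im=wgrab(); save('w3.png',im['color'])
E
```

```text
[ 567.6 -254.4  269.1] [-1.7968e+02 -3.0000e-02  7.7600e+01] [ 0.55  0.57 -0.29  1.54  0.18  1.06  0.  ] 3.95 [0.3 0.5 0.8] 34.1
```

View pics/w3.png

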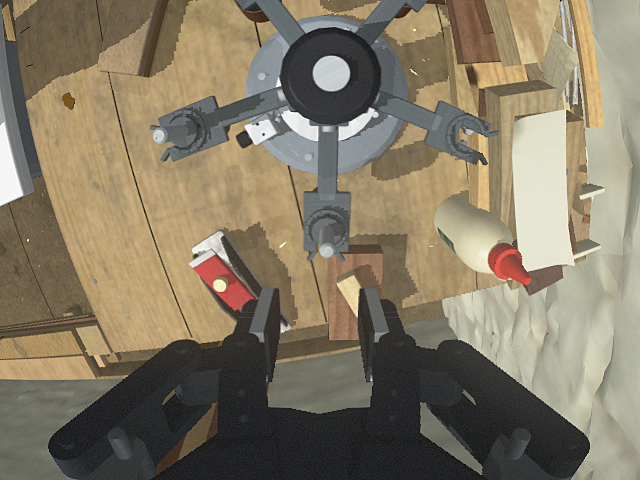

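Shank top (326,250), cap (330,73), block (258,132), knob (244,140), empty fork (462,133). The shank is centred between the fingers.

```bash
python3 - <<'E'
from h import *
np.set_printoptions(precision=1,suppress=True)
im=load('wrist')
for n,u,v,z in(('cap',330,75,205),('rsh',326,248,200),('front',161,136,200),('empty',465,133,156),('knob',244,140,30),('block',260,131,43)): print(n,wray(im,u,v,z))
h=cv2.cvtColor(im['color'],cv2.COLOR_RGB2HSV); v,u=np.mgrid[0:480,0:640]
m=(h[...,2]<60)&(np.hypot(u-330,v-75)<58); (x,y),r=cv2.minEnclosingCircle(np.argwhere(cv2.morphologyEx(m.astype(np.uint8),cv2.MORPH_OPEN,np.ones((7,7))))[:,::-1].astype(np.float32)); print('capfit',x,y,r,wray(im,x,y,205))
E
```

```text
cap [ 595.1 -155.6  205. ]
rsh [ 571.8 -253.6  200. ]
front [ 490.8 -164.1  200. ]
empty [ 683.8 -206.5  156. ]
knob [ 503.3 -182.8   30. ]
block [ 523.9 -177.7   43. ]
capfit 330.692138671875 74.6345443725586 50.189510345458984 [ 595.5 -155.5  205. ]
```

Request:
step_arm(
  plan=[
    {"dx":0,"dy":0.013,"dz":0.0625,"ax":0,"ay":0,"az":0,"gripper":0.4},
    {"dx":0,"dy":0,"dz":0.0625,"ax":0,"ay":0,"az":0,"gripper":0.4},
    {"dx":0,"dy":0,"dz":0.0625,"ax":0,"ay":0,"az":0,"gripper":0.4},
    {"dx":0,"dy":0,"dz":0.06,"ax":0,"ay":0,"az":0,"gripper":0.4},
    {"dx":0,"dy":0,"dz":0,"ax":0,"ay":0,"az":0,"gripper":0.23},
    {"dx":0,"dy":0,"dz":0,"ax":0,"ay":0,"az":0,"gripper":0.23},
    {"dx":0,"dy":0,"dz":0,"ax":0,"ay":0,"az":0,"gripper":0.23},
  ],
)

```text
clock: 4.88
eef_pos: [573.8, -255.9, 198.2]
tool_rot: [3.14, 0.0, 1.356]
force: [-0.5, -0.3, -0.6]
width: 19.5
gripper_force: 0.0
```

Request:
step_arm(
  plan=[
    {"dx":0.0025,"dy":-0.0414,"dz":0,"ax":0,"ay":0,"az":0.0778,"gripper":0.23},
    {"dx":0.0025,"dy":-0.0414,"dz":0,"ax":0,"ay":0,"az":0.0778,"gripper":0.23},
    {"dx":0.0025,"dy":-0.0414,"dz":0,"ax":0,"ay":0,"az":0.0778,"gripper":0.23},
    {"dx":0.0025,"dy":-0.0414,"dz":0,"ax":0,"ay":0,"az":0.0778,"gripper":0.23},
  ],
)

```text
clock: 5.38
eef_pos: [529.3, -234.1, 198.2]
tool_rot: [3.139, -0.001, 0.863]
force: [-0.8, 0.9, -0.6]
width: 19.8
gripper_force: 0.0
```

Request:
step_arm(
  plan=[
    {"dx":0.0025,"dy":-0.0414,"dz":0,"ax":0,"ay":0,"az":0.0778,"gripper":0.23},
    {"dx":0.0025,"dy":-0.0414,"dz":0,"ax":0,"ay":0,"az":0.0778,"gripper":0.23},
    {"dx":0.0025,"dy":-0.0414,"dz":0,"ax":0,"ay":0,"az":0.0778,"gripper":0.23},
    {"dx":0.0025,"dy":-0.0414,"dz":0,"ax":0,"ay":0,"az":0.0778,"gripper":0.23},
    {"dx":0.0025,"dy":-0.0414,"dz":0,"ax":0,"ay":0,"az":0.0778,"gripper":0.23},
    {"dx":0.0025,"dy":-0.0414,"dz":0,"ax":0,"ay":0,"az":0.0778,"gripper":0.23},
  ],
)

```text
clock: 6.12
eef_pos: [494.2, -169.5, 198.0]
tool_rot: [3.141, -0.002, 0.13]
force: [0.0, -0.2, -1.2]
width: 19.5
gripper_force: 0.0
```

Request:
step_arm(
  plan=[
    {"dx":0.0025,"dy":-0.0414,"dz":0,"ax":0,"ay":0,"az":0.0778,"gripper":0.23},
    {"dx":0.0025,"dy":-0.0414,"dz":0,"ax":0,"ay":0,"az":0.0778,"gripper":0.23},
    {"dx":0.0025,"dy":-0.0414,"dz":0,"ax":0,"ay":0,"az":0.0778,"gripper":0.23},
    {"dx":0.0025,"dy":-0.0414,"dz":0,"ax":0,"ay":0,"az":0.0778,"gripper":0.23},
  ],
)

```text
clock: 6.62
eef_pos: [499.3, -120.6, 198.0]
tool_rot: [-3.141, -0.001, -0.359]
force: [-0.9, -0.8, 1.9]
width: 19.6
gripper_force: 0.5
```

```bash
python3 - <<'E'
from h import *
im=wgrab(); t=grab('top'); s=grab('side')
A=im['color'][0:300]; B=cv2.resize(t['color'][180:280,310:430],None,fx=2.66,fy=2.66)[:266,:320]; C=cv2.resize(s['color'][160:280,270:400],None,fx=2.3,fy=2.3)[:266,:320]
C=cv2.copyMakeBorder(C,0,266-C.shape[0],0,320-C.shape[1],cv2.BORDER_CONSTANT); B=cv2.copyMakeBorder(B,0,266-B.shape[0],0,320-B.shape[1],cv2.BORDER_CONSTANT)
save('w4.png',np.vstack([A,np.hstack([B,C])]))
E
```

```text
[ 499.3 -120.6  198. ] [-1.7999e+02 -5.0000e-02 -2.0570e+01] [ 0.04  0.49  0.21  1.94 -0.15  0.73 -1.6 ] 6.625 [-0.9 -0.8  1.9] 19.6
```

View pics/w4.png

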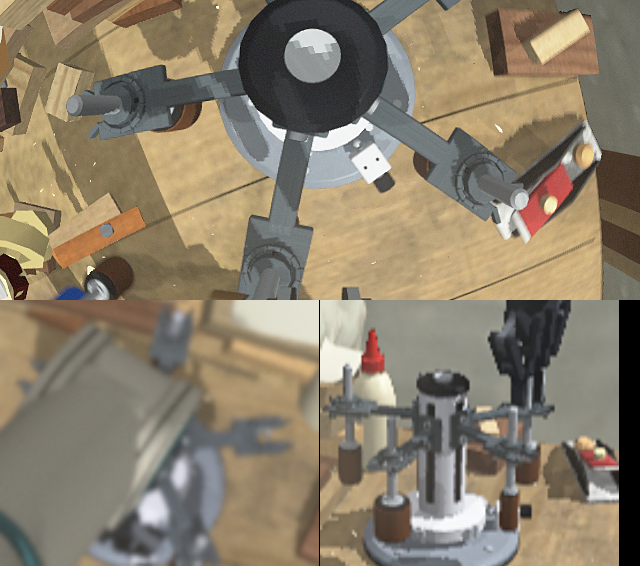

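The carousel turns with the gripper; the block is at (370,158) and the knob at (382,183), both in clear view. Only numeric checks from here, saving the last picture.

```bash
python3 - <<'E'
from h import *
np.set_printoptions(precision=1,suppress=True)
im=load('wrist'); c=np.array([595.3,-155.5]); h=cv2.cvtColor(im['color'],cv2.COLOR_RGB2HSV); v,u=np.mgrid[0:480,0:640]
A=lambda p: (p,np.hypot(*(p[:2]-c)),np.degrees(np.arctan2(*(p[:2]-c)[::-1]))%360)
box=(u>340)&(u<410)&(v>125)&(v<200)
k=box&(h[...,2]<50)&(v>165); n,l,st,ce=cv2.connectedComponentsWithStats(k.astype(np.uint8)); i=1+st[1:,4].argmax(); print('knob',st[i],A(wray(im,*ce[i],30)))
b=box&(h[...,2]>190)&(h[...,1]<30); n,l,st,ce=cv2.connectedComponentsWithStats(b.astype(np.uint8)); i=1+st[1:,4].argmax(); print('block',st[i],A(wray(im,*ce[i],43))); 
r=cv2.minAreaRect(np.argwhere(l==i)[:,::-1].astype(np.float32)); print(r); bp=cv2.boxPoints(r); print([A(wray(im,*p,43)) for p in bp])
m=(h[...,2]<60)&(np.hypot(u-313,v-63)<85)&(v>3); 
print('cap',A(wray(im,313,60,205)),'holes',A(wray(im,364,168,43)),A(wray(im,379,163,43)))
print('left arm shank',A(wray(im,76,103,200)),'right sh',A(wray(im,519,199,200)))
E
```

```text
knob [365 167   1   1   1] (array([ 520.4, -170.1,   30. ]), np.float64(76.29056952987514), np.float64(191.05860928211317))
block [ 341  142   56   42 1079] (array([ 523.8, -173.1,   43. ]), np.float64(73.65839122382694), np.float64(193.85407500729315))
((368.88232421875, 164.5294189453125), (30.805814743041992, 66.83599853515625), 54.1623420715332)
[(array([ 528. , -143.6,   43. ]), np.float64(68.32444271717856), np.float64(169.93226964957253)), (array([ 543.2, -195.2,   43. ]), np.float64(65.48921882032236), np.float64(217.3457223080415)), (array([ 519.2, -202.8,   43. ]), np.float64(89.59696886387444), np.float64(211.8915332548893)), (array([ 503.6, -150.3,   43. ]), np.float64(91.88539747514243), np.float64(176.7689555822446))]
cap (array([ 593.6, -154.1,  205. ]), np.float64(2.227670054640283), np.float64(139.51971078866012)) holes (array([ 522.2, -168.2,   43. ]), np.float64(74.2173729787024), np.float64(189.85933833362165)) (array([ 521.9, -181.1,   43. ]), np.float64(77.67671810689441), np.float64(199.2087912186701))
left arm shank (array([622.3, -56.5, 200. ]), np.float64(102.58078659548976), np.float64(74.75531376970332)) right sh (array([ 515.9, -217.7,  200. ]), np.float64(100.89426000735173), np.float64(218.05937594457924))
```

```bash
python3 - <<'E'
from h import *
np.set_printoptions(precision=1,suppress=True)
im=load('wrist'); z=im['range_z']; v,u=np.mgrid[0:480,0:640]; x,y=(u-im['cx'])/im['fx'],(v-im['cy'])/im['fy']; r=np.hypot(x,y)+1e-9
P=np.stack([x/r*np.tan(r)*z,y/r*np.tan(r)*z,z,np.ones_like(z)],-1)
C=P@np.array(im['T_tool_cam']).T; W=P@im['T'].T
m=(z>0)&(v>270)&(abs(C[...,1])<40)&(abs(C[...,0])<20)&(C[...,2]<40)&(C[...,2]>-60); Q=C[m][:,:3]; print(m.sum(), np.percentile(Q[:,2],[50,90,98,100]))
for vv in range(280,400,8):
    row=[(uu,C[vv,uu,:3].round(0).tolist()) for uu in (285,297,305,335,345) if z[vv,uu]>0]; print(vv,row)
# shank tops
for n,(a,b) in dict(r=(519,199),l=(76,103)).items(): print(n,[W[b+j,a+i,:3].round(0).tolist() for i,j in((-5,-4),(0,0),(-2,-2))])
E
```

```text
14696 [-46.8  -4.8  33.1  40. ]
280 [(285, [-2.0, -17.0, 32.0]), (297, [-4.0, -11.0, 37.0]), (305, [-81.0, -14.0, 198.0]), (335, [-81.0, 17.0, 198.0]), (345, [-81.0, 27.0, 199.0])]
288 [(285, [11.0, -14.0, -4.0]), (297, [-11.0, -12.0, 40.0]), (305, [-90.0, -14.0, 198.0]), (335, [-90.0, 17.0, 199.0]), (345, [10.0, 11.0, -2.0])]
296 [(285, [10.0, -13.0, -9.0]), (297, [-16.0, -12.0, 40.0]), (305, [-100.0, -14.0, 199.0]), (335, [-100.0, 17.0, 200.0]), (345, [11.0, 11.0, -10.0])]
304 [(285, [11.0, -13.0, -17.0]), (297, [-104.0, -22.0, 189.0]), (305, [-105.0, -14.0, 191.0]), (335, [-109.0, 17.0, 198.0]), (345, [11.0, 10.0, -18.0])]
312 [(285, [11.0, -12.0, -24.0]), (297, [-105.0, -21.0, 175.0]), (305, [-105.0, -13.0, 175.0]), (335, [-119.0, 17.0, 199.0]), (345, [9.0, 10.0, -19.0])]
320 [(285, [11.0, -12.0, -29.0]), (297, [-111.0, -21.0, 170.0]), (305, [-111.0, -13.0, 170.0]), (335, [-129.0, 18.0, 199.0]), (345, [6.0, 10.0, -21.0])]
328 [(285, [11.0, -11.0, -34.0]), (297, [-120.0, -21.0, 170.0]), (305, [-121.0, -13.0, 170.0]), (335, [-139.0, 18.0, 199.0]), (345, [3.0, 10.0, -21.0])]
336 [(2
[... 673 characters left out ...]
 [-194.0, -15.0, 198.0]), (335, [-194.0, 19.0, 198.0]), (345, [-9.0, 10.0, -31.0])]
376 [(285, [-3.0, -11.0, -43.0]), (297, [-208.0, -25.0, 199.0]), (305, [-207.0, -16.0, 199.0]), (335, [-207.0, 19.0, 199.0]), (345, [-207.0, 31.0, 198.0])]
384 [(285, [-6.0, -11.0, -44.0]), (297, [-220.0, -26.0, 199.0]), (305, [-219.0, -16.0, 198.0]), (335, [-219.0, 20.0, 198.0]), (345, [-219.0, 31.0, 198.0])]
392 [(285, [-234.0, -41.0, 199.0]), (297, [-233.0, -26.0, 198.0]), (305, [-233.0, -16.0, 198.0]), (335, [-233.0, 20.0, 198.0]), (345, [-234.0, 32.0, 199.0])]
r [[517.0, -218.0, 196.0], [514.0, -220.0, 196.0], [516.0, -219.0, 196.0]]
l [[626.0, -53.0, 198.0], [623.0, -56.0, 199.0], [624.0, -55.0, 199.0]]
```

The depth shows the fingertips at about TCP level, not 22 mm ahead. They passed over the lower right shank, and the outer finger pushed the next one instead. I go back over the shank now at 218° and straddle it deeper; its collar top is about z = 159, so that is safe.

Request:
step_arm(
  plan=[
    {"dx":0,"dy":0,"dz":-0.065,"ax":0,"ay":0,"az":0,"gripper":0.4},
    {"dx":0,"dy":0,"dz":-0.065,"ax":0,"ay":0,"az":0,"gripper":0.4},
    {"dx":0.0028,"dy":0.0433,"dz":0,"ax":0,"ay":0,"az":-0.0811,"gripper":0.4},
    {"dx":0.0028,"dy":0.0433,"dz":0,"ax":0,"ay":0,"az":-0.0811,"gripper":0.4},
    {"dx":0.0028,"dy":0.0433,"dz":0,"ax":0,"ay":0,"az":-0.0811,"gripper":0.4},
    {"dx":0.0028,"dy":0.0433,"dz":0,"ax":0,"ay":0,"az":-0.0811,"gripper":0.4},
    {"dx":0.0028,"dy":0.0433,"dz":0,"ax":0,"ay":0,"az":-0.0811,"gripper":0.4},
    {"dx":0.0028,"dy":0.0433,"dz":0,"ax":0,"ay":0,"az":-0.0811,"gripper":0.4},
    {"dx":0.0028,"dy":0.0433,"dz":0,"ax":0,"ay":0,"az":-0.0811,"gripper":0.4},
    {"dx":0.0028,"dy":0.0433,"dz":0,"ax":0,"ay":0,"az":-0.0811,"gripper":0.4},
    {"dx":0,"dy":0,"dz":0,"ax":0,"ay":0,"az":0,"gripper":0.4},
    {"dx":0,"dy":0,"dz":0,"ax":0,"ay":0,"az":0,"gripper":0.4},
  ],
)

```text
clock: 8.28
eef_pos: [514.1, -219.3, 236.3]
tool_rot: [-3.141, -0.0, 0.663]
force: [0.9, -1.0, 0.0]
width: 34.1
gripper_force: 0.0
```

```bash
cat >> h.py <<'E'
def wcloud(im):
    z=im['range_z']; v,u=np.mgrid[0:480,0:640]; x,y=(u-im['cx'])/im['fx'],(v-im['cy'])/im['fy']; r=np.hypot(x,y)+1e-9
    P=np.stack([x/r*np.tan(r)*z,y/r*np.tan(r)*z,z,np.ones_like(z)],-1); P[z==0]=np.nan
    return (P@np.array(im['T_tool_cam']).T)[...,:3],(P@im['T'].T)[...,:3]
E
python3 - <<'E'
from h import *
np.set_printoptions(precision=1,suppress=True)
im=wgrab(); C,W=wcloud(im); c=np.array([595.3,-155.5])
m=(abs(C[...,1])<30)&(abs(C[...,0])<30)&(W[...,2]>170)&(W[...,2]<203)&(C[...,2]>8); Q=W[m]; print(len(Q),Q.max(0),Q.min(0)); q=Q[Q[:,2]>185]; 
if len(q): p=q.mean(0); print(p,np.hypot(*(p[:2]-c)),np.degrees(np.arctan2(*(p[:2]-c)[::-1]))%360, C[m][Q[:,2]>185].mean(0))
g=np.hypot(W[...,0]-c[0],W[...,1]-c[1]); a=np.degrees(np.arctan2(W[...,1]-c[1],W[...,0]-c[0]))%360
m=(abs(g-105)<14)&(W[...,2]>175)&(W[...,2]<207)&(C[...,2]>8); print([(i*4,int(n)) for i,n in enumerate(np.histogram(a[m],90,(0,360))[0]) if n])
E
```

```text
[ 514.1 -219.3  236.3] [-180.   -0.   38.] [ 0.4  0.5 -0.1  1.8  0.   0.9 -0.6] 8.275 [ 0.9 -1.   0. ] 34.1
511 [ 516.2 -211.   198.1] [ 505.8 -221.3  170.2]
[ 512.1 -215.4  194. ] 102.53226531557114 215.7414184045747 [ 0.8 -4.4 42.2]
[(140, 306), (144, 301), (212, 258), (216, 204)]
```

Request:
step_arm(
  plan=[
    {"dx":0,"dy":-0.013,"dz":0.06,"ax":0,"ay":0,"az":0,"gripper":0.4},
    {"dx":0,"dy":0,"dz":0.06,"ax":0,"ay":0,"az":0,"gripper":0.4},
    {"dx":0,"dy":0,"dz":0.06,"ax":0,"ay":0,"az":0,"gripper":0.4},
    {"dx":0,"dy":0,"dz":0,"ax":0,"ay":0,"az":0,"gripper":0.23},
    {"dx":0,"dy":0,"dz":0,"ax":0,"ay":0,"az":0,"gripper":0.23},
  ],
)

```text
clock: 8.95
eef_pos: [512.6, -216.2, 182.9]
tool_rot: [3.141, -0.0, 0.664]
force: [-0.0, 0.5, -0.1]
width: 19.0
gripper_force: 0.0
```

```bash
python3 - <<'E'
from h import *
np.set_printoptions(precision=0,suppress=True)
im=wgrab(); C,W=wcloud(im)
# finger tip / shank in tool frame
m=(abs(C[...,1])<8)&(abs(C[...,0])<14)&(abs(C[...,2])<60); Q=C[m]; print('between',len(Q),Q.min(0) if len(Q) else 0,Q.max(0) if len(Q) else 0)
m=(abs(C[...,1])>8)&(abs(C[...,1])<25)&(abs(C[...,0]-10.5)<1.5); Q=C[m]; print('fingers x=11 face z',np.percentile(Q[:,2],[50,80,90,95,99]),len(Q))
E
```

```text
[ 513. -216.  183.] [180.  -0.  38.] [ 0.  1. -0.  2.  0.  1. -1.] 8.95 [-0.  0. -0.] 19.0
between 2350 [-14.  -8. -15.] [14.  8. 34.]
fingers x=11 face z [-47. -20.  -7.  32. 183.] 5570
```

Request:
step_arm(
  plan=[
    {"dx":0.0015,"dy":-0.0296,"dz":0,"ax":0,"ay":0,"az":0.0556,"gripper":0.23},
    {"dx":0.0015,"dy":-0.0296,"dz":0,"ax":0,"ay":0,"az":0.0556,"gripper":0.23},
    {"dx":0.0015,"dy":-0.0296,"dz":0,"ax":0,"ay":0,"az":0.0556,"gripper":0.23},
    {"dx":0.0015,"dy":-0.0296,"dz":0,"ax":0,"ay":0,"az":0.0556,"gripper":0.23},
    {"dx":0.0015,"dy":-0.0296,"dz":0,"ax":0,"ay":0,"az":0.0556,"gripper":0.23},
    {"dx":0.0015,"dy":-0.0296,"dz":0,"ax":0,"ay":0,"az":0.0556,"gripper":0.23},
    {"dx":0.0015,"dy":-0.0296,"dz":0,"ax":0,"ay":0,"az":0.0556,"gripper":0.23},
    {"dx":0.0015,"dy":-0.0296,"dz":0,"ax":0,"ay":0,"az":0.0556,"gripper":0.23},
  ],
)

```text
clock: 10.0
eef_pos: [491.7, -150.0, 183.2]
tool_rot: [3.141, -0.002, -0.038]
force: [0.3, -0.8, 0.7]
width: 19.3
gripper_force: 0.4
```

```bash
cat > arms.py <<'E'
from h import *
np.set_printoptions(precision=1,suppress=True)
im=wgrab(); C,W=wcloud(im); c=np.array([595.3,-155.5])
g=np.hypot(W[...,0]-c[0],W[...,1]-c[1]); a=np.degrees(np.arctan2(W[...,1]-c[1],W[...,0]-c[0]))%360
m=(abs(g-105)<14)&(W[...,2]>175)&(W[...,2]<207)&((C[...,2]>8)|(abs(C[...,1])<7)); print('shanks',[(i*4,int(n)) for i,n in enumerate(np.histogram(a[m],90,(0,360))[0]) if n>10])
m=(g>60)&(g<85)&(W[...,2]>140)&(W[...,2]<172)&(C[...,2]>5); print('arms',[(i*4,int(n)) for i,n in enumerate(np.histogram(a[m],90,(0,360))[0]) if n>10])
print('tcp ang',np.degrees(np.arctan2(*(im['T'][:3,3]*0+ctrl.read_state()['eef_pos']-np.r_[c,0])[:2][::-1]))%360)
E
python3 arms.py
```

```text
[ 491.7 -150.   183.2] [180.   -0.1  -2.2] [ 0.1  0.5  0.2  1.9 -0.1  0.7 -1.2] 10.0 [ 0.3 -0.8  0.7] 19.3
shanks [(176, 497), (180, 162)]
arms [(96, 139), (100, 323), (104, 514), (108, 521), (112, 353), (116, 153), (164, 16), (168, 165), (172, 386), (176, 509), (180, 513), (184, 299), (188, 141), (240, 170), (244, 337), (248, 477), (252, 465), (256, 327), (260, 177), (264, 11)]
tcp ang 176.06086573923233
```

Request:
step_arm(
  plan=[
    {"dx":0.0015,"dy":-0.0296,"dz":0,"ax":0,"ay":0,"az":0.0556,"gripper":0.23},
    {"dx":0.0015,"dy":-0.0296,"dz":0,"ax":0,"ay":0,"az":0.0556,"gripper":0.23},
    {"dx":0.0015,"dy":-0.0296,"dz":0,"ax":0,"ay":0,"az":0.0556,"gripper":0.23},
    {"dx":0.0015,"dy":-0.0296,"dz":0,"ax":0,"ay":0,"az":0.0556,"gripper":0.23},
    {"dx":0.0015,"dy":-0.0296,"dz":0,"ax":0,"ay":0,"az":0.0556,"gripper":0.23},
    {"dx":0.0015,"dy":-0.0296,"dz":0,"ax":0,"ay":0,"az":0.0556,"gripper":0.23},
    {"dx":0.0015,"dy":-0.0296,"dz":0,"ax":0,"ay":0,"az":0.0556,"gripper":0.23},
    {"dx":0.0015,"dy":-0.0296,"dz":0,"ax":0,"ay":0,"az":0.0556,"gripper":0.23},
    {"dx":0.0003,"dy":-0.0119,"dz":0,"ax":0,"ay":0,"az":0.0222,"gripper":0.23},
    {"dx":0.0003,"dy":-0.0119,"dz":0,"ax":0,"ay":0,"az":0.0222,"gripper":0.23},
    {"dx":0.0003,"dy":-0.0119,"dz":0,"ax":0,"ay":0,"az":0.0222,"gripper":0.23},
    {"dx":0.0003,"dy":-0.0119,"dz":0,"ax":0,"ay":0,"az":0.0222,"gripper":0.23},
  ],
)

```text
clock: 11.55
eef_pos: [526.4, -77.4, 182.3]
tool_rot: [3.138, 0.0, -0.876]
force: [-5.8, -5.5, 6.4]
width: 19.8
gripper_force: 4.6
```

```bash
python3 arms.py
```

```text
[526.4 -77.4 182.3] [179.8   0.  -50.2] [-0.2  0.6  0.4  1.9 -0.3  0.7 -2. ] 11.55 [-5.8 -5.5  6.4] 19.8
shanks [(128, 42), (132, 593)]
arms [(48, 24), (52, 153), (56, 381), (60, 513), (64, 527), (68, 280), (72, 113), (120, 58), (124, 161), (128, 492), (132, 519), (136, 489), (140, 169), (144, 76), (192, 73), (196, 199), (200, 475), (204, 481), (208, 470), (212, 192), (216, 94)]
tcp ang 131.40336529661926
```

Request:
step_arm(
  plan=[
    {"dx":0.0003,"dy":-0.0119,"dz":0,"ax":0,"ay":0,"az":0.0222,"gripper":0.23},
    {"dx":0.0003,"dy":-0.0119,"dz":0,"ax":0,"ay":0,"az":0.0222,"gripper":0.23},
  ],
)

```text
clock: 11.85
eef_pos: [531.1, -73.8, 182.1]
tool_rot: [3.137, 0.001, -0.948]
force: [-1.2, -0.5, 0.3]
width: 19.6
gripper_force: 0.5
```

Request:
step_arm(
  plan=[
    {"dx":0.0003,"dy":-0.0119,"dz":0,"ax":0,"ay":0,"az":0.0222,"gripper":0.23},
  ],
)

```text
clock: 11.98
eef_pos: [536.8, -69.1, 182.2]
tool_rot: [-3.141, 0.0, -0.98]
force: [-0.1, 0.3, -0.2]
width: 19.6
gripper_force: 0.0
```

```bash
python3 arms.py
```

```text
[536.8 -69.1 182.2] [-180.     0.   -56.1] [-0.2  0.6  0.4  1.9 -0.3  0.8 -2.1] 11.975 [-0.1  0.3 -0.2] 19.6
shanks [(124, 646)]
arms [(44, 157), (48, 334), (52, 525), (56, 527), (60, 334), (64, 132), (112, 36), (116, 159), (120, 444), (124, 527), (128, 519), (132, 192), (136, 98), (184, 59), (188, 186), (192, 456), (196, 474), (200, 473), (204, 205), (208, 105)]
tcp ang 123.41856560879059
```

Clicked in: the force dropped to zero and the arms jumped ahead by themselves. I lift clear and measure.

Request:
step_arm(
  plan=[
    {"dx":0,"dy":0,"dz":-0.05,"ax":0,"ay":0,"az":0,"gripper":0.23},
    {"dx":0,"dy":0,"dz":-0.1,"ax":0,"ay":0,"az":0,"gripper":0.4},
    {"dx":0,"dy":0,"dz":-0.15,"ax":0,"ay":0,"az":0,"gripper":0.6},
    {"dx":-0.15,"dy":0,"dz":-0.15,"ax":0,"ay":0,"az":0,"gripper":0.8},
    {"dx":-0.15,"dy":0,"dz":-0.05,"ax":0,"ay":0,"az":0,"gripper":1},
    {"dx":0,"dy":0,"dz":0,"ax":0,"ay":0,"az":0,"gripper":1},
    {"dx":0,"dy":0,"dz":0,"ax":0,"ay":0,"az":0,"gripper":1},
  ],
)

```text
clock: 12.9
eef_pos: [487.1, 4.4, 332.0]
tool_rot: [-3.14, -0.001, -0.977]
force: [0.5, -1.3, -0.3]
width: 85.3
gripper_force: 0.0
```

```bash
python3 arms.py; python3 - <<'E'
from h import *
np.set_printoptions(precision=1,suppress=True)
im=load('wrist'); C,W=wcloud(im); u0=wproj(im,[495,-186,156]); print('proj hook',u0,'cap',wproj(im,[595.3,-155.5,205]),'drumtop',wproj(im,[502,114,141]))
c=np.array([595.3,-155.5])
# cap centre from cloud
m=(abs(W[...,2]-205)<3)&(np.hypot(W[...,0]-c[0],W[...,1]-c[1])<40); Q=W[m]; print('cap',Q.mean(0),(Q.min(0)+Q.max(0))/2)
g=np.hypot(W[...,0]-c[0],W[...,1]-c[1]); a=np.degrees(np.arctan2(W[...,1]-c[1],W[...,0]-c[0]))%360
for lo,hi in((60,80),(95,125)):
    m=(g>lo)&(g<hi)&(abs(a-197)<20)&(W[...,2]>135)&(W[...,2]<175); Q=W[m]; print(lo,len(Q),'z',np.percentile(Q[:,2],[5,50,95]),'ang',np.percentile(a[m],[2,50,98]),a[m].mean())
m=(W[...,2]>25)&(W[...,2]<55)&(g>60)&(g<92); print('block',m.sum(),a[m].mean(),np.percentile(a[m],[2,98]))
E
```

```text
[487.1   4.4 332. ] [-179.9   -0.1  -56. ] [-0.5  0.3  0.5  1.8 -0.2  1.1 -2.4] 12.9 [ 0.5 -1.3 -0.3] 85.3
shanks [(48, 34), (52, 242), (120, 67), (124, 67)]
arms [(40, 24), (44, 56), (48, 152), (52, 159), (56, 161), (60, 38), (64, 12), (112, 35), (116, 97), (120, 174), (124, 170), (128, 81), (132, 31), (180, 11), (184, 49), (188, 136), (192, 150), (196, 145), (200, 85), (204, 35)]
tcp ang 124.16577851238478
proj hook [434.9  27.8] cap [318.4 -32.7] drumtop [245.4 283.9]<stdin>:6: RuntimeWarning: Mean of empty slice.
  ret = um.true_divide(
Traceback (most recent call last):
ValueError: zero-size array to reduction operation minimum which has no identity
```

Request:
step_arm(
  plan=[
    {"dx":0,"dy":0,"dz":0,"ax":0,"ay":0,"az":-0.112,"gripper":1},
    {"dx":0,"dy":0,"dz":0,"ax":0,"ay":0,"az":-0.112,"gripper":1},
    {"dx":0,"dy":0,"dz":0,"ax":0,"ay":0,"az":-0.112,"gripper":1},
    {"dx":0,"dy":0,"dz":0,"ax":0,"ay":0,"az":-0.112,"gripper":1},
    {"dx":0,"dy":0,"dz":0,"ax":0,"ay":0,"az":-0.112,"gripper":1},
    {"dx":0,"dy":0,"dz":0,"ax":0,"ay":0,"az":-0.112,"gripper":1},
    {"dx":0,"dy":0,"dz":0,"ax":0,"ay":0,"az":-0.112,"gripper":1},
    {"dx":0,"dy":0,"dz":0,"ax":0,"ay":0,"az":-0.112,"gripper":1},
    {"dx":0,"dy":0,"dz":0,"ax":0,"ay":0,"az":-0.112,"gripper":1},
    {"dx":0,"dy":0,"dz":0,"ax":0,"ay":0,"az":-0.112,"gripper":1},
    {"dx":0,"dy":0,"dz":0,"ax":0,"ay":0,"az":-0.112,"gripper":1},
    {"dx":0,"dy":0,"dz":0,"ax":0,"ay":0,"az":-0.112,"gripper":1},
    {"dx":0,"dy":0,"dz":0,"ax":0,"ay":0,"az":-0.112,"gripper":1},
    {"dx":0,"dy":0,"dz":0,"ax":0,"ay":0,"az":-0.112,"gripper":1},
    {"dx":0,"dy":0,"dz":0,"ax":0,"ay":0,"az":-0.112,"gripper":1},
    {"dx":0,"dy":0,"dz":0,"ax":0,"ay":0,"az":-0.112,"gripper":1},
    {"dx":0,"dy":0,"dz":0,"ax":0,"ay":0,"az":0,"gripper":1},
  ],
)

```text
clock: 15.08
eef_pos: [487.0, 3.3, 330.8]
tool_rot: [-3.141, -0.0, 1.833]
force: [0.1, -0.2, 1.3]
width: 85.4
gripper_force: 0.0
```

```bash
cat > drum.py <<'E'
from h import *
np.set_printoptions(precision=1,suppress=True)
im=wgrab(); C,W=wcloud(im); d=np.hypot(W[...,0]-502,W[...,1]-114)
m=(d<30)&(W[...,2]>105)&(W[...,2]<150); Q=W[m]; print('shank',len(Q),Q.mean(0),Q.min(0),Q.max(0))
q=Q[Q[:,2]>Q[:,2].max()-4]; print('top',q.mean(0),len(q))
v,u=np.mgrid[0:480,0:640]; uv=np.c_[u[m],v[m]][Q[:,2]>Q[:,2].max()-4].mean(0); print(uv,wray(im,*uv,141))
m=(d<40)&(W[...,2]>8)&(W[...,2]<44); Q=W[m]; print('body',len(Q),Q.min(0),Q.max(0),(Q.min(0)+Q.max(0))/2)
R=im['T'][:3,:3]@np.array(im['T_tool_cam'])[:3,:3].T; print('tool delta to (502,114)',R.T@np.r_[502-ctrl.read_state()['eef_pos'][0],114-ctrl.read_state()['eef_pos'][1],0])
E
python3 drum.py
```

```text
[487.    3.3 330.8] [-179.9   -0.   105. ] [-0.   0.3 -0.1  1.8  0.   1.   0.2] 15.075 [ 0.1 -0.2  1.3] 85.4
shank 143 [502.2 114.2 134.4] [498.4 110.  105.7] [508.3 120.4 142.3]
top [503.1 114.9 140.1] 94
[369.7  89.9] [503.  114.8 141. ]
body 293 [480.7  93.8   8.4] [524.9 137.1  44. ] [502.8 115.4  26.2]
tool delta to (502,114) [102.8  43.2  -0. ]
```

Request:
step_arm(
  plan=[
    {"dx":0.116,"dy":0.049,"dz":0,"ax":0,"ay":0,"az":0,"gripper":1},
    {"dx":0.116,"dy":0.049,"dz":0,"ax":0,"ay":0,"az":0,"gripper":1},
    {"dx":0.114,"dy":0.05,"dz":0,"ax":0,"ay":0,"az":0,"gripper":1},
    {"dx":0,"dy":0,"dz":0.15,"ax":0,"ay":0,"az":0,"gripper":1},
    {"dx":0,"dy":0,"dz":0.15,"ax":0,"ay":0,"az":0,"gripper":1},
    {"dx":0,"dy":0,"dz":0.1,"ax":0,"ay":0,"az":0,"gripper":1},
    {"dx":0,"dy":0,"dz":0,"ax":0,"ay":0,"az":0,"gripper":1},
  ],
)

```text
clock: 16.0
eef_pos: [500.8, 115.6, 209.3]
tool_rot: [-3.136, 0.0, 1.835]
force: [-0.4, 0.1, 0.8]
width: 85.6
gripper_force: 0.0
```

```bash
python3 - <<'E'
from h import *
np.set_printoptions(precision=1,suppress=True)
t=load('side'); W=cloud(t); d=np.hypot(W[...,0]-503,W[...,1]-115)
for lo,hi in((28,45),(45,60),(60,75)): m=(d>lo)&(d<hi)&(W[...,2]>60)&(W[...,2]<230); Q=W[m]; print(lo,len(Q),np.percentile(Q,[2,50,98],axis=0).tolist() if len(Q) else '')
E
python3 drum.py
```

```text
28 5 [[544.1446109006811, 123.55468233044257, 62.35206911974067], [545.4949336602767, 124.90658535864748, 62.59067759680522], [546.2536595484851, 128.3474498133613, 65.57444766748154]]
45 58 [[539.798217233897, 120.0170949713211, 60.49726230443418], [548.6298350331391, 144.85257945374718, 109.5955816155062], [558.9774461507664, 160.53652377860803, 130.04061903198573]]
60 159 [[540.6576729944649, 141.5806835806169, 68.7382296997647], [555.0367819841232, 159.7607287119091, 123.90332991554533], [568.2917568764985, 176.07471255777332, 129.73426474571656]]
[500.8 115.6 209.3] [-179.7    0.   105.1] [-0.2  0.5 -0.1  1.9  0.1  0.8 -0.1] 16.0 [-0.4  0.1  0.8] 85.6
shank 433 [502.6 117.4 130.5] [498.4 109.9 105. ] [508.3 120.9 141.9]
top [503.1 115.8 140. ] 200
[323.4 251.2] [503.  116.1 141. ]
body 678 [481.4  95.8   8.1] [526.  137.7  44. ] [503.7 116.7  26. ]
tool delta to (502,114) [-2.  -0.7  0. ]
```

```bash
python3 - <<'E'
from h import *
np.set_printoptions(precision=0,suppress=True)
im=load('wrist'); C,W=wcloud(im); v,u=np.mgrid[0:480,0:640]
d=np.hypot(W[...,0]-503,W[...,1]-116)
m=(C[...,2]>45)&(W[...,2]>50)&(d>25)&(d<110); Q=W[m]; k=np.unique((Q/12).round()*12,axis=0,return_counts=True)
for p,n in zip(*k):
    if n>15: print(p,n)
m=(C[...,2]<20)&(abs(abs(C[...,1])-43)<6)&(abs(C[...,0])<12); print('tip z',np.percentile(C[m][:,2],[90,98,100]))
E
```

```text
[480. 192.  96.] 26
[480. 192. 108.] 97
[480. 204.  96.] 57
[480. 204. 108.] 78
[480. 204. 144.] 17
[492. 192.  96.] 40
[492. 192. 108.] 123
[492. 192. 144.] 99
[492. 204.  96.] 41
[492. 204. 108.] 91
[492. 204. 144.] 97
[540.  96.  48.] 26
[540. 108.  60.] 57
[540. 120.  60.] 62
[540. 132.  60.] 21
[540. 144. 108.] 18
[540. 144. 120.] 17
[540. 144. 132.] 34
[540. 156. 108.] 63
[540. 156. 120.] 119
[540. 156. 132.] 166
[540. 168. 108.] 82
[540. 168. 120.] 122
[540. 168. 132.] 103
[552.  96.  48.] 97
[552.  96.  60.] 27
[552. 108.  60.] 161
[552. 120.  60.] 123
[552. 120.  72.] 58
[552. 132.  48.] 47
[552. 132.  60.] 202
[552. 144. 108.] 23
[552. 144. 120.] 22
[552. 144. 132.] 248
[552. 156. 132.] 348
[552. 168. 132.] 338
[552. 180. 108.] 63
[552. 180. 120.] 99
[552. 180. 132.] 117
[564.  96.  48.] 54
[564. 108.  60.] 93
[564. 120.  60.] 87
[564. 120.  72.] 20
[564. 120.  84.] 44
[564. 120.  96.] 82
[564. 132.  60.] 54
[564. 132.  84.] 62
[564. 132.  96.] 29
[564. 144. 132.] 299
[564. 156. 132.] 331
[564. 168. 132.] 331
[564. 180.  48.] 29
[564. 180.  60.] 125
[564. 180.  72.] 74
[564. 180. 132.] 185
[564. 192.  48.] 41
[564. 192.  60.] 112
[564. 192.  72.] 20
[576. 120.  96.] 120
[576. 120. 108.] 194
[576. 132.  96.] 68
[576. 132. 108.] 72
[576. 144. 132.] 178
[576. 156. 132.] 301
[576. 168. 132.] 288
[576. 180.  84.] 154
[576. 180.  96.] 18
[576. 180. 132.] 55
[576. 192.  60.] 116
[576. 192.  84.] 181
[576. 192.  96.] 16
[588. 120. 108.] 94
[588. 120. 120.] 146
[588. 132. 108.] 107
[588. 132. 120.] 195
[588. 144. 120.] 17
[588. 156. 132.] 25
[588. 168. 132.] 16
[588. 180.  72.] 16
[588. 180.  84.] 41
[588. 180.  96.] 94
[588. 192.  96.] 49
[600. 120. 120.] 68
[600. 132. 120.] 195
[600. 132. 132.] 98
[600. 144. 120.] 199
[600. 144. 132.] 171
[600. 156. 120.] 157
[600. 156. 132.] 50
[612. 120. 120.] 28
[612. 132. 120.] 33
[612. 132. 132.] 17
[612. 144. 132.] 78
tip z [-20. -14. -11.]
```

A wooden cylinder stands near the left finger, so I narrow the opening to 0.4 and turn to yaw 90 before descending.

Request:
step_arm(
  plan=[
    {"dx":0,"dy":0.008,"dz":0,"ax":0,"ay":0,"az":0.083,"gripper":0.4},
    {"dx":0,"dy":0,"dz":0,"ax":0,"ay":0,"az":0.083,"gripper":0.4},
    {"dx":0,"dy":0,"dz":0,"ax":0,"ay":0,"az":0,"gripper":0.4},
    {"dx":0,"dy":0,"dz":0.12,"ax":0,"ay":0,"az":0,"gripper":0.4},
    {"dx":0,"dy":0,"dz":0.1,"ax":0,"ay":0,"az":0,"gripper":0.4},
    {"dx":0,"dy":0,"dz":0.07,"ax":0,"ay":0,"az":0,"gripper":0.4},
    {"dx":0,"dy":0,"dz":0.035,"ax":0,"ay":0,"az":0,"gripper":0.4},
    {"dx":0,"dy":0,"dz":0,"ax":0,"ay":0,"az":0,"gripper":0.4},
  ],
)

```text
clock: 17.05
eef_pos: [504.8, 117.2, 114.0]
tool_rot: [3.142, -0.0, 1.577]
force: [-0.2, 0.6, -0.5]
width: 34.1
gripper_force: 0.0
```

```bash
python3 - <<'E'
from h import *
np.set_printoptions(precision=1,suppress=True)
im=wgrab(); C,W=wcloud(im); save('w5.png',im['color'])
m=(abs(C[...,1])<9)&(abs(C[...,0])<12)&(abs(C[...,2])<60); Q=C[m]; print('shank',len(Q),Q.min(0),Q.max(0),Q[Q[:,2]<Q[:,2].min()+4].mean(0))
m=(abs(abs(C[...,1])-19)<4)&(abs(C[...,0])<12)&(C[...,2]<30); print('tip z',np.percentile(C[m][:,2],[50,90,98,100]),m.sum())
E
```

```text
[504.8 117.2 114. ] [180.   -0.   90.4] [-0.3  0.6 -0.   2.   0.   0.5 -0.3] 17.05 [-0.2  0.6 -0.5] 34.1
shank 2742 [-10.8  -9.  -28. ] [ 9.4  8.9 59.5] [ -1.1  -1.5 -25.9]
tip z [-31.8  -9.1  -3.    0.8] 4335
```

View pics/w5.png

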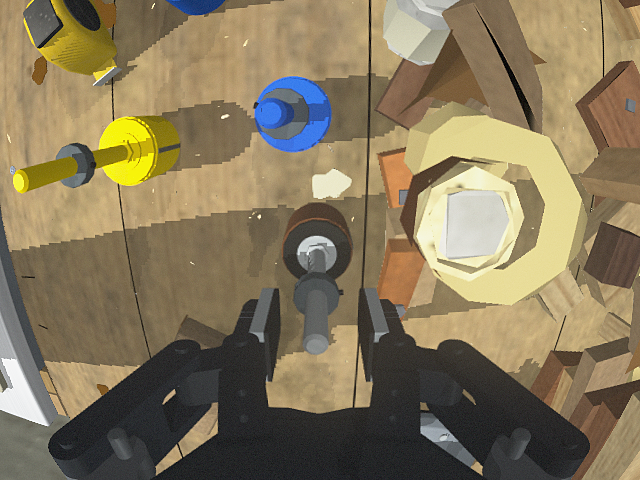

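The shank (315,340) is centred between the pads and the collar (317,292) is just below the fingertips. I lower 6 mm, grip and lift.

Request:
step_arm(
  plan=[
    {"dx":0,"dy":0,"dz":0.022,"ax":0,"ay":0,"az":0,"gripper":0.4},
    {"dx":0,"dy":0,"dz":0,"ax":0,"ay":0,"az":0,"gripper":0},
    {"dx":0,"dy":0,"dz":0,"ax":0,"ay":0,"az":0,"gripper":0},
    {"dx":0,"dy":0,"dz":0,"ax":0,"ay":0,"az":0,"gripper":0},
    {"dx":0,"dy":0,"dz":0,"ax":0,"ay":0,"az":0,"gripper":0},
  ],
)

```text
clock: 17.73
eef_pos: [504.2, 117.3, 107.5]
tool_rot: [-3.141, 0.0, 1.577]
force: [-1.6, -0.4, 2.7]
width: 8.4
gripper_force: 58.8
```

Request:
step_arm(
  plan=[
    {"dx":0,"dy":0,"dz":-0.03,"ax":0,"ay":0,"az":0,"gripper":0},
    {"dx":0,"dy":0,"dz":-0.08,"ax":0,"ay":0,"az":0,"gripper":0},
    {"dx":0,"dy":0,"dz":-0.1,"ax":0,"ay":0,"az":0,"gripper":0},
    {"dx":0,"dy":0,"dz":-0.065,"ax":0,"ay":0,"az":0,"gripper":0},
    {"dx":0,"dy":0,"dz":0,"ax":0,"ay":0,"az":0,"gripper":0},
  ],
)

```text
clock: 18.35
eef_pos: [506.0, 117.5, 191.3]
tool_rot: [3.137, -0.001, 1.577]
force: [0.2, 0.2, -2.6]
width: 8.6
gripper_force: 58.6
```

Request:
step_arm(
  plan=[
    {"dx":-0.07,"dy":-0.04,"dz":0,"ax":0,"ay":0,"az":0,"gripper":0},
    {"dx":-0.13,"dy":-0.04,"dz":0,"ax":0,"ay":0,"az":0,"gripper":0},
    {"dx":-0.15,"dy":-0.04,"dz":0,"ax":0,"ay":0,"az":0,"gripper":0},
    {"dx":-0.15,"dy":-0.04,"dz":0,"ax":0,"ay":0,"az":0,"gripper":0},
    {"dx":-0.15,"dy":-0.03,"dz":0,"ax":0,"ay":0,"az":0,"gripper":0},
    {"dx":-0.15,"dy":-0.03,"dz":0,"ax":0,"ay":0,"az":-0.055,"gripper":0},
    {"dx":-0.13,"dy":0,"dz":0,"ax":0,"ay":0,"az":-0.055,"gripper":0},
    {"dx":-0.1,"dy":0.01,"dz":0,"ax":0,"ay":0,"az":-0.055,"gripper":0},
    {"dx":0,"dy":0,"dz":0,"ax":0,"ay":0,"az":0,"gripper":0},
    {"dx":0,"dy":0,"dz":0,"ax":0,"ay":0,"az":0,"gripper":0},
  ],
)

```text
clock: 19.6
eef_pos: [451.1, -190.2, 188.9]
tool_rot: [-3.14, -0.002, 1.836]
force: [1.0, 0.4, -2.0]
width: 8.3
gripper_force: 58.6
```

```bash
cat > hook.py <<'E'
from h import *
np.set_printoptions(precision=1,suppress=True)
im=wgrab(); C,W=wcloud(im); c=np.array([595.3,-155.5]); save('w6.png',im['color'])
m=(abs(W[...,2]-205)<3)&(np.hypot(W[...,0]-c[0],W[...,1]-c[1])<45); Q=W[m]; print('cap',len(Q),*( (Q.mean(0),(Q.min(0)+Q.max(0))/2) if len(Q) else ()))
g=np.hypot(W[...,0]-c[0],W[...,1]-c[1]); a=np.degrees(np.arctan2(W[...,1]-c[1],W[...,0]-c[0]))%360
far=(C[...,2]>12)&~((abs(C[...,0])<30)&(abs(C[...,1])<30))
for lo in range(55,140,8):
    m=(g>lo)&(g<lo+8)&(abs(a-195)<22)&(W[...,2]>130)&(W[...,2]<176)&far; Q=W[m]
    if len(Q)>20: print(lo,len(Q),'z',np.percentile(Q[:,2],[5,50,95]),'ang',np.percentile(a[m],[2,50,98]),(a[m].min()+a[m].max())/2)
m=(C[...,2]>40)&(C[...,2]<125)&(abs(C[...,0])<30)&(abs(C[...,1])<30); 
for lo in (15,30,45,65,85): 
    q=C[m&(C[...,2]>lo)&(C[...,2]<lo+12)]; print('drum',lo,len(q),q.min(0) if len(q) else '',q.max(0) if len(q) else '')
E
python3 hook.py
```

```text
[ 451.1 -190.2  188.9] [-179.9   -0.1  105.2] [ 0.4  0.5 -0.1  2.   0.1  0.7  0.5] 19.6 [ 1.   0.4 -2. ] 8.3
cap 777 [ 593.9 -154.   204.3] [ 595.5 -154.3  204.2]
55 320 z [146.1 149.  150.2] ang [188.2 193.9 201.5] 194.99331211143215
63 318 z [145.  149.1 150.1] ang [189.4 194.3 200.7] 195.0580261827277
71 343 z [146.2 149.1 150.2] ang [189.8 194.8 203.6] 196.88592388018247
79 761 z [148.  149.2 150.2] ang [184.  194.6 206.6] 195.86063680637187
87 780 z [148.  149.4 153.5] ang [184.9 194.2 206. ] 195.7145156775338
95 823 z [142.6 149.2 153.4] ang [185.9 195.8 204.1] 195.89436876417284
103 722 z [140.3 149.2 153.5] ang [186.6 198.1 203.5] 195.35702121054092
111 677 z [139.2 149.1 153.3] ang [187.3 198.8 203.8] 195.67938338046216
drum 15 0  
drum 30 240 [-23.   -4.8  40. ] [11.3 30.  41.9]
drum 45 160 [-18.4  -5.1  45. ] [10.5 29.9 56.9]
drum 65 607 [-20.2 -22.3  65. ] [20.3 21.7 76.9]
drum 85 258 [  2.3 -21.1  85. ] [20.4 21.9 97. ]
```

Fork surface at z≈149, lip at 153.4, direction ≈195.4°. I align sideways, lower 10 mm and move in.

Request:
step_arm(
  plan=[
    {"dx":-0.0095,"dy":0,"dz":0.017,"ax":0,"ay":0,"az":0,"gripper":0},
    {"dx":0,"dy":0,"dz":0.017,"ax":0,"ay":0,"az":0,"gripper":0},
    {"dx":0,"dy":0,"dz":0,"ax":0,"ay":0,"az":0,"gripper":0},
    {"dx":0,"dy":0.017,"dz":0,"ax":0,"ay":0,"az":0,"gripper":0},
    {"dx":0,"dy":0.017,"dz":0,"ax":0,"ay":0,"az":0,"gripper":0},
    {"dx":0,"dy":0,"dz":0,"ax":0,"ay":0,"az":0,"gripper":0},
  ],
)

```text
clock: 20.4
eef_pos: [463.2, -190.8, 179.7]
tool_rot: [3.141, 0.0, 1.837]
force: [0.2, -0.4, -1.7]
width: 8.5
gripper_force: 58.6
```

```bash
python3 hook.py; python3 - <<'E'
from h import *
s=ctrl.read_state(); p=s['eef_pos']; d=np.array([.964,.2656]); n=np.array([-.2656,.964]); r=p[:2]-[494.1,-182.9]; print('along',r@d,'lat',r@n)
E
```

```text
[ 463.2 -190.8  179.7] [179.9   0.  105.2] [ 0.4  0.5 -0.1  2.   0.1  0.7  0.5] 20.4 [ 0.2 -0.4 -1.7] 8.5
cap 893 [ 594.  -153.9  204.3] [ 595.2 -153.7  204. ]
55 353 z [146.  149.1 150.2] ang [188.4 194.1 201.5] 195.0119148514316
63 361 z [145.5 149.  150.1] ang [189.3 194.1 200.7] 195.1443654740047
71 406 z [146.3 149.1 150.1] ang [189.3 194.7 202.8] 196.50648345082436
79 869 z [148.  149.2 150.2] ang [184.  194.5 206.6] 195.5393934849551
87 893 z [148.  149.5 153.6] ang [184.9 194.2 206. ] 195.43261784916308
95 918 z [142.3 149.3 153.6] ang [185.8 195.5 204.1] 195.59410933827112
103 412 z [139.4 149.3 153.5] ang [186.5 198.9 204.1] 195.36935364624898
drum 15 0  
drum 30 54 [-10.9  -5.3  40. ] [10.2 29.8 42. ]
drum 45 141 [-1.3 -5.2 45. ] [ 3.6  4.6 56.8]
drum 65 584 [-20.8 -22.2  65. ] [20.4 21.7 77. ]
drum 85 260 [  2.1 -21.2  85.1] [20.6 21.9 97. ]
along -32.38385007946926 lat 0.5816846378353846
```

```bash
python3 - <<'E'
from h import *
np.set_printoptions(precision=1,suppress=True)
im=load('wrist'); C,W=wcloud(im); d=np.array([.964,.2656]); n=np.array([-.2656,.964]); r=W[...,:2]-[494.1,-182.9]; al,la=r@d,r@n
for lo in range(-28,28,4):
    m=(al>lo)&(al<lo+4)&(abs(la)<30)&(W[...,2]>146)&(W[...,2]<155)
    p,q=la[m&(la>0)],la[m&(la<0)]
    print(lo,m.sum(),(p.min(),p.max()) if len(p) else '',(q.min(),q.max()) if len(q) else '')
E
```

```text
-28 34 (np.float64(0.6577304098755588), np.float64(12.596077671644023)) 
-24 67 (np.float64(6.978634016615449), np.float64(12.554250034965074)) 
-20 149 (np.float64(4.560046477390596), np.float64(15.671670456312434)) (np.float64(-11.310291963079735), np.float64(-7.699275379332669))
-16 237 (np.float64(4.887894379630131), np.float64(15.879573341832765)) (np.float64(-11.067241701517013), np.float64(-7.78676075260461))
-12 275 (np.float64(4.899412097770566), np.float64(16.27816254564012)) (np.float64(-17.416180371853322), np.float64(-7.658246284190887))
-8 319 (np.float64(4.632084846086465), np.float64(16.016594949979712)) (np.float64(-17.894108215916813), np.float64(-7.566325577930433))
-4 312 (np.float64(5.184938876292937), np.float64(15.948719127354263)) (np.float64(-17.14392338952772), np.float64(-7.263125569460732))
0 324 (np.float64(5.685562017441575), np.float64(16.238151689075345)) (np.float64(-16.92831931181589), np.float64(-7.338160417146811))
4 442 (np.float64(0.07267697649287619), np.float64(16.002774722356033)) (np.float64(-17.826204393283884), np.float64(-0.04825139707723833))
8 464 (np.float64(0.10524152095406092), np.float64(16.089788720343346)) (np.float64(-17.730921386288617), np.float64(-0.01780141208253394))
12 429 (np.float64(0.03820980950959586), np.float64(16.287042279968496)) (np.float64(-18.12738334872545), np.float64(-0.016705375186731545))
16 424 (np.float64(0.1482389911063852), np.float64(16.47112471974935)) (np.float64(-17.924805731346456), np.float64(-0.005158409201585478))
20 429 (np.float64(0.013949348264730573), np.float64(16.293474358850723)) (np.float64(-17.627333362607487), np.float64(-0.08602993111908845))
24 372 (np.float64(0.12989380521677596), np.float64(16.327905821288894)) (np.float64(-17.51531755279123), np.float64(-0.08390301211212635))
```

Request:
step_arm(
  plan=[
    {"dx":-0.0013,"dy":0.0133,"dz":0,"ax":0,"ay":0,"az":0,"gripper":0},
    {"dx":0,"dy":0.0133,"dz":0,"ax":0,"ay":0,"az":0,"gripper":0},
    {"dx":0,"dy":0.0133,"dz":0,"ax":0,"ay":0,"az":0,"gripper":0},
    {"dx":0,"dy":0.0133,"dz":0,"ax":0,"ay":0,"az":0,"gripper":0},
  ],
)

```text
clock: 20.95
eef_pos: [478.2, -187.2, 179.5]
tool_rot: [3.142, -0.0, 1.836]
force: [-0.4, -0.2, -1.4]
width: 8.6
gripper_force: 58.6
```

Request:
step_arm(
  plan=[
    {"dx":0,"dy":0.01,"dz":0,"ax":0,"ay":0,"az":0,"gripper":0},
    {"dx":0,"dy":0.01,"dz":0,"ax":0,"ay":0,"az":0,"gripper":0},
  ],
)

```text
clock: 21.2
eef_pos: [483.8, -185.6, 179.5]
tool_rot: [-3.141, -0.0, 1.836]
force: [0.7, -0.4, -2.3]
width: 8.1
gripper_force: 58.6
```

Request:
step_arm(
  plan=[
    {"dx":0,"dy":0.01,"dz":0,"ax":0,"ay":0,"az":0,"gripper":0},
  ],
)

```text
clock: 21.32
eef_pos: [485.1, -185.2, 179.3]
tool_rot: [-3.138, -0.001, 1.836]
force: [-4.4, -0.8, -0.4]
width: 8.0
gripper_force: 59.0
```

Contact with the clip. I continue in 2 mm rows.

Request:
step_arm(
  plan=[
    {"dx":0,"dy":0.008,"dz":0,"ax":0,"ay":0,"az":0,"gripper":0},
    {"dx":0,"dy":0.007,"dz":0,"ax":0,"ay":0,"az":0,"gripper":0},
  ],
)

```text
clock: 21.58
eef_pos: [486.0, -184.8, 178.7]
tool_rot: [-3.132, -0.002, 1.834]
force: [-9.1, -3.0, 3.7]
width: 8.1
gripper_force: 59.8
```

Request:
step_arm(
  plan=[
    {"dx":0,"dy":0.007,"dz":0,"ax":0,"ay":0,"az":0,"gripper":0},
  ],
)

```text
clock: 21.7
eef_pos: [486.6, -184.5, 178.2]
tool_rot: [-3.129, -0.003, 1.834]
force: [-10.5, -3.1, -3.3]
width: 8.3
gripper_force: 59.3
```

Request:
step_arm(
  plan=[
    {"dx":0,"dy":0.007,"dz":0,"ax":0,"ay":0,"az":0,"gripper":0},
    {"dx":0,"dy":0,"dz":0,"ax":0,"ay":0,"az":0,"gripper":0},
  ],
)

```text
clock: 21.95
eef_pos: [487.2, -184.1, 177.9]
tool_rot: [-3.127, -0.004, 1.833]
force: [-13.0, -3.8, 1.3]
width: 8.6
gripper_force: 60.2
```

Request:
step_arm(
  plan=[
    {"dx":0,"dy":0.007,"dz":0,"ax":0,"ay":0,"az":0,"gripper":0},
    {"dx":0,"dy":0,"dz":0,"ax":0,"ay":0,"az":0,"gripper":0},
  ],
)

```text
clock: 22.2
eef_pos: [487.8, -183.9, 177.5]
tool_rot: [-3.124, -0.005, 1.833]
force: [-13.8, -3.8, 0.5]
width: 8.4
gripper_force: 60.7
```

Request:
step_arm(
  plan=[
    {"dx":0,"dy":0.007,"dz":0,"ax":0,"ay":0,"az":0,"gripper":0},
    {"dx":0,"dy":0,"dz":0,"ax":0,"ay":0,"az":0,"gripper":0},
  ],
)

```text
clock: 22.45
eef_pos: [488.7, -183.4, 177.0]
tool_rot: [-3.122, -0.006, 1.833]
force: [-13.1, -3.1, -2.1]
width: 8.5
gripper_force: 60.1
```

Request:
step_arm(
  plan=[
    {"dx":0,"dy":0.007,"dz":0,"ax":0,"ay":0,"az":0,"gripper":0},
    {"dx":0,"dy":0,"dz":0,"ax":0,"ay":0,"az":0,"gripper":0},
  ],
)

```text
clock: 22.7
eef_pos: [495.8, -182.0, 178.0]
tool_rot: [-3.131, -0.003, 1.834]
force: [-8.1, -2.2, -4.2]
width: 8.3
gripper_force: 59.2
```

Snapped in. I relieve the radial push, then go down in small steps watching the force.

Request:
step_arm(
  plan=[
    {"dx":0,"dy":-0.014,"dz":0,"ax":0,"ay":0,"az":0,"gripper":0},
    {"dx":0,"dy":0,"dz":0,"ax":0,"ay":0,"az":0,"gripper":0},
  ],
)

```text
clock: 22.95
eef_pos: [495.2, -182.1, 178.7]
tool_rot: [-3.138, -0.002, 1.835]
force: [-5.1, -1.8, -8.7]
width: 7.8
gripper_force: 58.5
```

Request:
step_arm(
  plan=[
    {"dx":0,"dy":0,"dz":0.01,"ax":0,"ay":0,"az":0,"gripper":0},
    {"dx":0,"dy":0,"dz":0.01,"ax":0,"ay":0,"az":0,"gripper":0},
    {"dx":0,"dy":0,"dz":0.01,"ax":0,"ay":0,"az":0,"gripper":0},
  ],
)

```text
clock: 23.32
eef_pos: [495.5, -182.7, 171.6]
tool_rot: [-3.139, 0.0, 1.835]
force: [-8.6, -1.5, 8.0]
width: 8.3
gripper_force: 60.5
```

Request:
step_arm(
  plan=[
    {"dx":0,"dy":0,"dz":0.008,"ax":0,"ay":0,"az":0,"gripper":0},
    {"dx":0,"dy":0,"dz":0.008,"ax":0,"ay":0,"az":0,"gripper":0},
  ],
)

```text
clock: 23.58
eef_pos: [495.5, -182.7, 166.8]
tool_rot: [-3.139, -0.0, 1.835]
force: [-8.3, -1.6, 8.3]
width: 8.3
gripper_force: 60.5
```

Request:
step_arm(
  plan=[
    {"dx":0,"dy":0,"dz":0.007,"ax":0,"ay":0,"az":0,"gripper":0},
  ],
)

```text
clock: 23.7
eef_pos: [495.4, -182.7, 164.7]
tool_rot: [-3.139, -0.0, 1.835]
force: [-8.1, -1.2, 8.2]
width: 8.4
gripper_force: 60.5
```

Request:
step_arm(
  plan=[
    {"dx":0,"dy":0,"dz":0.005,"ax":0,"ay":0,"az":0,"gripper":0},
  ],
)

```text
clock: 23.82
eef_pos: [495.4, -182.8, 163.1]
tool_rot: [-3.139, -0.0, 1.835]
force: [-8.2, -0.4, 7.1]
width: 8.1
gripper_force: 60.5
```

Request:
step_arm(
  plan=[
    {"dx":0,"dy":0,"dz":0.004,"ax":0,"ay":0,"az":0,"gripper":0},
  ],
)

```text
clock: 23.95
eef_pos: [495.4, -182.7, 162.0]
tool_rot: [-3.139, -0.0, 1.835]
force: [-9.5, -0.9, 14.4]
width: 8.1
gripper_force: 61.3
```

Request:
step_arm(
  plan=[
    {"dx":0,"dy":0,"dz":0.004,"ax":0,"ay":0,"az":0,"gripper":0},
  ],
)

```text
clock: 24.08
eef_pos: [495.5, -183.0, 161.8]
tool_rot: [-3.139, 0.001, 1.835]
force: [-12.5, -0.5, 22.9]
width: 8.5
gripper_force: 62.3
```

Request:
step_arm(
  plan=[
    {"dx":0,"dy":0,"dz":0.003,"ax":0,"ay":0,"az":0,"gripper":0},
  ],
)

```text
clock: 24.2
eef_pos: [495.5, -183.1, 161.8]
tool_rot: [-3.139, 0.001, 1.835]
force: [-14.3, -0.9, 29.0]
width: 8.4
gripper_force: 62.9
```

Stop felt at z≈161.8 (force rising steeply to 29 N; collar at ≈149.3, the fork level). I relieve the load, release and lift away.

Request:
step_arm(
  plan=[
    {"dx":0,"dy":-0.007,"dz":-0.007,"ax":0,"ay":0,"az":0,"gripper":0},
    {"dx":0,"dy":0,"dz":0,"ax":0,"ay":0,"az":0,"gripper":0},
  ],
)

```text
clock: 24.45
eef_pos: [495.1, -182.9, 162.1]
tool_rot: [3.141, 0.001, 1.836]
force: [-6.9, -0.1, 8.2]
width: 8.1
gripper_force: 60.4
```

Request:
step_arm(
  plan=[
    {"dx":0,"dy":0,"dz":0,"ax":0,"ay":0,"az":0,"gripper":0.35},
    {"dx":0,"dy":0,"dz":0,"ax":0,"ay":0,"az":0,"gripper":0.35},
    {"dx":0,"dy":0,"dz":0,"ax":0,"ay":0,"az":0,"gripper":0.35},
    {"dx":0,"dy":0,"dz":-0.03,"ax":0,"ay":0,"az":0,"gripper":0.35},
    {"dx":0,"dy":0,"dz":-0.06,"ax":0,"ay":0,"az":0,"gripper":0.35},
    {"dx":0,"dy":0,"dz":-0.1,"ax":0,"ay":0,"az":0,"gripper":0.35},
    {"dx":0,"dy":-0.1,"dz":-0.1,"ax":0,"ay":0,"az":0,"gripper":0.35},
    {"dx":0,"dy":-0.1,"dz":-0.05,"ax":0,"ay":0,"az":0,"gripper":0.35},
    {"dx":0,"dy":0,"dz":0,"ax":0,"ay":0,"az":0,"gripper":0.35},
    {"dx":0,"dy":0,"dz":0,"ax":0,"ay":0,"az":0,"gripper":0.35},
  ],
)

```text
clock: 25.7
eef_pos: [437.9, -198.2, 263.3]
tool_rot: [3.14, 0.0, 1.836]
force: [-0.3, -0.2, 0.9]
width: 29.6
gripper_force: 0.0
```

```bash
python3 - <<'E'
from h import *
np.set_printoptions(precision=1,suppress=True)
im=wgrab(); C,W=wcloud(im); c=np.array([595.3,-155]); far=C[...,2]>10
d=np.array([.964,.2656]); n=np.array([-.2656,.964]); r=W[...,:2]-[494.1,-182.9]; al,la=r@d,r@n; rr=np.hypot(al,la+.9)
for lo,hi in((0,4),(6,10),(13,16)):
    m=far&(rr>lo)&(rr<hi)&(W[...,2]>130)&(W[...,2]<205); Q=W[m]; print(lo,len(Q),np.percentile(Q[:,2],[5,25,50,75,95]) if len(Q) else '')
m=far&(rr<9)&(W[...,2]>172); print('shank',W[m].mean(0),'al/la',al[m].mean(),la[m].mean(),'top',W[m][:,2].max())
m=far&(rr<9)&(W[...,2]>182); print('top part al/la',al[m].mean(),la[m].mean())
m=far&(rr<9)&(W[...,2]>164)&(W[...,2]<172); print('low part al/la',al[m].mean(),la[m].mean())
g=np.hypot(*(W[...,:2]-c).transpose(2,0,1)); a=np.degrees(np.arctan2(W[...,1]-c[1],W[...,0]-c[0]))%360
m=far&(g>55)&(g<80)&(abs(a-195)<12)&(W[...,2]>140)&(W[...,2]<155); print('arm ang',a[m].mean(),(a[m].min()+a[m].max())/2)
E
```

```text
[ 437.9 -198.2  263.3] [179.9   0.  105.2] [ 0.5  0.3 -0.1  1.9  0.1  0.9  0.6] 25.7 [-0.3 -0.2  0.9] 29.6
0 236 [162.  178.5 193.4 195.  196. ]
6 332 [150.6 156.4 157.1 157.6 158.3]
13 389 [148.1 149.7 152.5 153.2 154. ]
shank [ 492.7 -183.2  188.5] al/la -1.3901613622177853 0.046149440506365935 top 197.13096802604665
top part al/la -1.154477860365832 -0.3727053485036667
low part al/la -2.053778997864129 1.0951652411740265
arm ang 195.29787219093686 195.4119999901339
```

Collar top is at 157.1 and the lip at 153.2, so the collar is home, 4 mm deep. The shank is upright and the arm is still at 195.4°, clicked in.

```bash
python3 -c "
from cell import ctrl
print(ctrl.finish_job())"
```

```text
the job is handed in; nothing more can be done
None
```

The sanding drum hangs home in the empty hook, which is clicked in at the front of the carousel, and the job is handed in at about 26 s; the hardest press was about 32 N, and my first push missed its shank and turned the carousel by the next one, so I repeated it deeper.

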